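# Set up the card numbering machine for the next batch

### The job

Set the card numbering machine up for the next batch. Fit both prongs of the pin spanner into the two holes of the lock ring, turn the ring clockwise all the way to its stop with it and lay the spanner back on its mat, resting level on its prongs; draw the slip board out from under the standing stack of card packs without lifting or toppling them, and lay it flat in the grey tray, grip up; load every spare card pack flat on top of the stack in the magazine; and turn the counter's reset knob back to its zero stop. Leave everything else where it is.

Things in the scene. Friction and masses are not known exactly. Their poses are not given: they have to be found in the camera images.
- lockring (a joint): turning angle of the lock ring, rad: 0 unlocked, grows CLOCKWISE seen from above, hard stop (locked home) at 1.0; starts at 0 to 0.25 and stays where it is left (friction about 0.2 Nm)
- ring_top (a point): centre of the lock ring's flat top, on its vertical axis. Steel ring 68 mm across, 12 mm thick, on the level top (50 mm above the table) of a fixed grey block 130 x 130 mm, the numbering head. Its own y axis runs through the two holes and turns with the ring
- ring_hole0 (a point): floor of one hole in the lock ring, 22 mm from the ring's axis along ring y. Hole about 11 x 11 mm, open above, 12 mm deep to the block's top
- ring_hole1 (a point): floor of the other hole, 22 mm to the other side
- spanner_grip (a point): balance point, middle of the handle. Steel pin spanner, 0.2-0.3 kg, a flat T. Handle along own x, 12 mm wide, 22 high (11 above and below), reaching 85 mm to -x. Prong midpoint 55 mm to +x under a 58 mm cross-head; handle underside 14 mm above prong tips. A foot under the rear end is as long as the prongs: it rests level, this point 25 mm up. Fits the ring either way round
- prong0 (a point): tip (lowest point) of one prong, 8 mm thick with a bevelled end, 22 mm to spanner +y; 14 mm stand clear below the cross-head
- prong1 (a point): tip of the other prong, 22 mm to spanner -y
- mat: black rubber mat fixed to the table, 120 (own x) x 200 (own y) x 3 mm; origin at its centre, on the table; the spanner starts on it
- magazine_floor (a point): centre of the card magazine's floor, 20 mm above the table on a fixed aluminium base 90 (x) x 125 (y) mm. Four steel corner angles rise 75 mm from the floor and leave 63 (own x) by 95 mm (own y) inside; all four sides are open between them (50 mm gap in the ends, 71 mm in the long sides)
- board_grip (a point): centre of the slip board's upright grip, 12 mm (board x) x 30 mm (board y), 30 mm high (15 mm above and below this point), rising from the top of the board
- board_mid (a point): centre of the slip board itself: plywood 40 (own x) x 150 (own y) x 6 mm, 0.1 kg. The grip's centre is 55 mm to own -y and 18 mm up. The board starts on the magazine floor beneath the stack, its grip end sticking out past the magazine's -y end, and slides out towards -y after 110 mm or more
- tray: low open grey tray fixed to the table, outside 130 (own x) x 200 (own y) x 14 mm, walls and floor 4 mm; origin at the centre of its underside
- reset (a joint): angle of the batch counter's reset knob, rad: zero stop at 0, grows clockwise seen from above; starts at 0.8 to 2.2; turns back ANTICLOCKWISE with little friction and stays where left
- reset_grip (a point): on the axis of the reset knob at the height to grip its bar handle; the bar runs along this point's own x axis and turns with the knob; bar 14 mm wide, 42 mm long, from 23 mm below to 7 mm above this point. A long tick on the dial marks zero. On a fixed grey box 90 x 85 x 35 mm
- stack1_mid (a point): banded pack of blank plastic cards, a white slab 54 x 86 x 12 mm with a brown paper band round its middle, about 80 g; point at its centre; own y along the 86 mm, z up. In the magazine, number 1 from below; starts on the slip board
- stack2_mid (a point): banded pack of blank plastic cards, a white slab 54 x 86 x 12 mm with a brown paper band round its middle, about 80 g; point at its centre; own y along the 86 mm, z up. In the magazine, number 2 from below; starts on the slip board
- stack3_mid (a point): banded pack of blank plastic cards, a white slab 54 x 86 x 12 mm with a brown paper band round its middle, about 80 g; point at its centre; own y along the 86 mm, z up. In the magazine, number 3 from below; starts on the slip board
- spare1_mid (a point): banded pack of blank plastic cards, a white slab 54 x 86 x 12 mm with a brown paper band round its middle, about 80 g; point at its centre; own y along the 86 mm, z up. A spare lying on the table at the start (None if absent)
- spare2_mid (a point): banded pack of blank plastic cards, a white slab 54 x 86 x 12 mm with a brown paper band round its middle, about 80 g; point at its centre; own y along the 86 mm, z up. A spare lying on the table at the start (None if absent)
- spare3_mid (a point): banded pack of blank plastic cards, a white slab 54 x 86 x 12 mm with a brown paper band round its middle, about 80 g; point at its centre; own y along the 86 mm, z up. A spare lying on the table at the start (None if absent)
- booklets: bystander, leave alone: pile of maroon-covered booklets 88 x 125 x 20 mm
- marker_jar: bystander, leave alone: amber jar 40 mm wide, 55 mm high
- loupe: bystander, leave alone: black magnifier, cylinder 36 x 35 mm
- cup: bystander, leave alone: grey cup, 70 mm wide, 80 mm high
Things that resemble listed ones, but are neither listed nor needed, are in the scene too. What is shaped like the part that bears magazine_floor but blue is not meant. Leave any black or green look-alike of the part that bears spare3_mid alone.

How it is judged:
On the way, in this order (a step that is already met when the one before it is completed fails the run):
1. both prongs are in the ring's holes before the ring is turned (((distance between prong0 and ring_hole0 below 0.006 m and distance between prong1 and ring_hole1 below 0.006 m) or (distance between prong0 and ring_hole1 below 0.006 m and distance between prong1 and ring_hole0 below 0.006 m)) and value of joint lockring below 0.4 rad), for 0.2 s.
2. the ring is turned home with both prongs still in its holes (((distance between prong0 and ring_hole0 below 0.006 m and distance between prong1 and ring_hole1 below 0.006 m) or (distance between prong0 and ring_hole1 below 0.006 m and distance between prong1 and ring_hole0 below 0.006 m)) and value of joint lockring above 0.94 rad), for 0.1 s.
At the end, for the whole second after the job is handed in: Ring at its stop (over 0.94 of 1.0 rad); spanner level on its mat; slip board flat in the tray, grip up; stack packs down on the magazine floor with every spare flat on top, within 12 mm of its centre lines, at rest; reset knob within 0.08 rad of zero (value of joint lockring above 0.94 rad and x of spanner_grip in the frame of mat between -0.06 and 0.06 m and y of spanner_grip in the frame of mat between -0.1 and 0.1 m and z of spanner_grip in the frame of mat below 0.038 m and angle between spanner_grip's own z axis and vertical below 0.15 rad and value of joint reset below 0.08 rad and x of board_mid in the frame of tray between -0.05 and 0.05 m and y of board_mid in the frame of tray between -0.03 and 0.03 m and z of board_mid in the frame of tray below 0.014 m and angle between each of board_mid, stack1_mid, stack2_mid, stack3_mid, spare1_mid, spare2_mid, spare3_mid's own z axis and vertical below 0.08 rad and linear speed of each of board, spanner, spare1, spare2, spare3 below 0.02 m/s and x of stack1_mid in the frame of magazine_floor between -0.012 and 0.012 m and y of stack1_mid in the frame of magazine_floor between -0.012 and 0.012 m and z of stack1_mid in the frame of magazine_floor below 0.01 m and x of stack2_mid in the frame of magazine_floor between -0.012 and 0.012 m and y of stack2_mid in the frame of magazine_floor between -0.012 and 0.012 m and z of stack2_mid in the frame of magazine_floor below 0.022 m and x of stack3_mid in the frame of magazine_floor between -0.012 and 0.012 m and y of stack3_mid in the frame of magazine_floor between -0.012 and 0.012 m and z of stack3_mid in the frame of magazine_floor below 0.034 m and x of spare1_mid in the frame of magazine_floor between -0.012 and 0.012 m and y of spare1_mid in the frame of magazine_floor between -0.012 and 0.012 m and z of spare1_mid in the frame of magazine_floor between 0.038 and 0.072 m and x of spare2_mid in the frame of magazine_floor between -0.012 and 0.012 m and y of spare2_mid in the frame of magazine_floor between -0.012 and 0.012 m and z of spare2_mid in the frame of magazine_floor between 0.038 and 0.072 m and x of spare3_mid in the frame of magazine_floor between -0.012 and 0.012 m and y of spare3_mid in the frame of magazine_floor between -0.012 and 0.012 m and z of spare3_mid in the frame of magazine_floor between 0.038 and 0.072 m); the robot touches nothing.
It fails at once if a pack already standing in the magazine is lifted or toppled (raised over 12 mm or tipped over 0.35 rad) (z of stack1_mid in the frame of magazine_floor above 0.024 m or angle between any of stack1_mid, stack2_mid, stack3_mid's own z axis and vertical above 0.35 rad or z of stack2_mid in the frame of magazine_floor above 0.036 m or z of stack3_mid in the frame of magazine_floor above 0.048 m).
It fails at once if a bystander (booklets, jar, magnifier or cup) is moved by more than 4 cm (distance of any of booklets, marker_jar, loupe, cup from where it was at the start of the episode above 0.04 m).
Of spare1, spare2, spare3 only 1 to 3 are there at a start; the rules pass over those that are not, and their reading is None.
At some moment in a run one of spare1, spare2, spare3 may be knocked a few centimetres aside while the robot is not near it.
It also fails if it takes over 210 s, if anything falls off the work surface, if the arm or the gripper's body presses on something with over 40 N, if the wrist force passes 120 N, or if a joint passes its speed limit or range.

### The arm

A 6-joint arm with a two-finger parallel gripper is mounted at the origin on the work surface. World frame = base frame: x ahead of the robot, y to its left, z up, the work surface at z = 0. Lengths are in m, angles in rad, forces in N, time in s.
With the tool pointing down it reaches from about 0.225 to 0.725 m from the base axis. Payload 3.1 kg.
Tool frame: the origin (TCP) lies between the finger pads; the fingertips stand 17 mm ahead of it and the grasp point (between the pads) lies 2 mm behind it; z points along the fingers, x is the direction in which the jaws open and shut, and the axes are right-handed (so a half turn about z gives the same grasp; the last joint's range is limited). The gripper opens to 85 mm and grips with 20 to 120 N. Pads are 22 mm wide; open, the fingers measure 114 mm over their backs; the gripper's body (76 mm by 85 mm) begins 54 mm behind the grasp point. The pads swing forward as they close: fully open they stand 13 mm farther back than shut.
Start: joints at [1.033, 0.048, 0.099, 1.622, 0, 1.443], TCP at [0.209, 0.482, 0.248] pointing down, gripper open.
Joint ranges: [-2.91, 2.91], [-0.99, 1.94], [-1.21, 1.42], [-2.12, 2.29], [-1.49, 1.47], [-3.14, 3.14]. Speed limits (rad/s): [2.79, 2.79, 3.14, 3.14, 3.14, 3.14].

### API

Orientations are given as a 3x3 rotation matrix whose columns are the frame's x, y, z axes.
In Python, from bench import status, imaging, workorder gives the robot as it stands.
- The arm moves only by the tool move_arm, never from a script. Its argument "rows" is a list that holds one entry, the list of rows, each a list of 7 numbers: the shift along the tool's x, y, z in m, then the turn, a rotation vector about the tool's x, y, z in rad, then the finger opening in m, from 0 to 0.0854. A call has 1 to 8 rows; each row is the pose to reach, as a shift and turn from the pose measured when the call began, along the tool's axes at that moment; what a row does not reach only later rows make up. A row lasts 1/8 s, in which the tool goes at most 62.5 mm and 10.7 degrees, less where a joint would pass 70% of its speed; a pose out of reach is approached as far as the arm can. A call with a gripper value outside its range is refused whole. The fingers move at their own pace and stop on an object; "squeeze" is the grip in N (left out, the last holds). Time passes only in rows, so rows that repeat a pose let the fingers close. It gives the time, the measured TCP pose, the force and the opening at its end, in the units of the state.
- status.get_state(): the state, without advancing time (a new reading comes with each control period).
- imaging.snapshot(name): name is "scene" or "top"; returns a dict with "img" (384x512x3 uint8, red, green, blue), "K" (3x3 intrinsics, pixels), "cam_to_world" (4x4, takes a point from camera to world coordinates). Camera axes: x right, y up, looking along -z (the intrinsics and any distortion apply to the point x, -y, -z); pixel columns grow to the right and rows downward; lengths in m; the calibration is good to about 2 mm. A picture is of the moment at which its call begins. There is no depth.
- workorder.hand_in(): hands the job in, once; it reports no verdict.
The state is a dict: "time_s": time; "joints": joint angles; "joint_vel": joint speeds; "joint_torque": joint torques, N m; "ee_pos": TCP position; "orientation": TCP orientation; "force": force on the tool from outside, world axes, zero at the start; "ft_torque": the same for the moment, N m; "opening": finger opening in m.
Only numpy, scipy, OpenCV 4.12 (cv2) and the standard library are available. Lean on these libraries where they do the work, as an engineer would, in place of code of your own. Each camera call takes 0.05 s, during which the arm holds its last target.

## Working session

There is one attempt and no reset: what is moved stays moved. The work goes in short steps, Python scripts to look and compute and a tool call to move; the robot and the scene stay as the last step left them, time stands still between calls to the robot, and variables do not carry over. Pictures are saved under pics/ and viewed, and the job is handed in when it is done.

Besides the shell and the picture viewer there is one more tool, called as name([rows], argument=value, ...), one row to a line, values as JSON. move_arm: Moves the arm, as the interface text tells. Its arguments: {"type":"object","properties":{"rows":{"type":"array"},"squeeze":{"type":"number"}},"required":["rows"]}

```bash
ls; mkdir -p pics
python3 - <<'E'
from bench import status, imaging
import cv2,numpy as np
print(status.get_state())
for n in ["scene","top"]:
    s=imaging.snapshot(n); print(n,s["K"],s["cam_to_world"],[k for k in s])
    cv2.imwrite(f"pics/{n}0.png",cv2.resize(s["img"][:,:,::-1],(800,600),interpolation=cv2.INTER_CUBIC))
E
```

```text
pics
{'time_s': 0.0, 'joints': array([ 1.03318000e+00,  4.87263090e-02,  9.75717642e-02,  1.62197891e+00,
       -1.33690383e-05,  1.44300583e+00]), 'joint_vel': array([-0.00094419,  0.00169737,  0.00069715,  0.00026538,  0.00113733,
       -0.00122376]), 'joint_torque': array([-1.90156229e-04, -3.38783705e+01,  3.20014465e+01,  2.03681889e-02,
       -2.88065603e-04, -1.84049043e-06]), 'ee_pos': array([0.20890154, 0.48102514, 0.24711674]), 'orientation': array([[ 3.98448201e-01,  9.17190071e-01, -1.18533739e-03],
       [ 9.17187903e-01, -3.98449862e-01, -2.01428052e-03],
       [-2.31977562e-03, -2.84590665e-04, -9.99997269e-01]]), 'force': array([ 0.22347656, -0.33408726,  0.38284018]), 'ft_torque': array([-0.00915326, -0.04201139,  0.00340179]), 'opening': 0.08497711118804216}
scene [[403.12602339   0.         253.98060492]
 [  0.         403.12602339 191.34753342]
 [  0.           0.           1.        ]] [[-0.25440889 -0.53029902  0.80873918  1.45514916]
 [ 0.9670709  -0.13338518  0.21675394  0.2457806 ]
 [-0.00707058  0.83725226  0.54677112  0.73421757]
 [ 0.          0.          0.          1.        ]] ['img', 'K', 'cam_to_world']
top [[417.78639097   0.         252.71259875]
 [  0.         417.78639097 191.36458667]
 [  0.           0.           1.        ]] [[-0.00474426  0.99398237 -0.10943738  0.35040386]
 [-0.99996354 -0.00393857  0.00757708  0.01148952]
 [ 0.00710046  0.10946934  0.99396481  1.55611109]
 [ 0.          0.          0.          1.        ]] ['img', 'K', 'cam_to_world']
```

View pics/scene0.png

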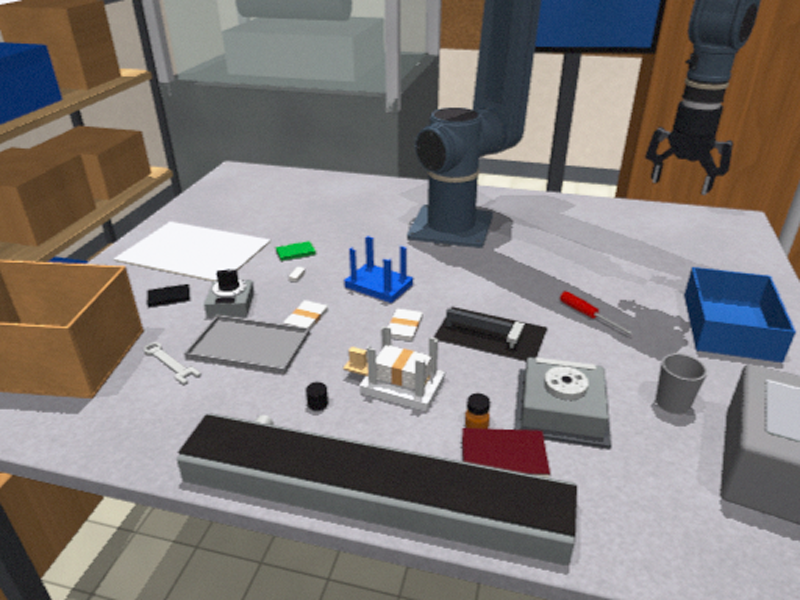

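View pics/top0.png

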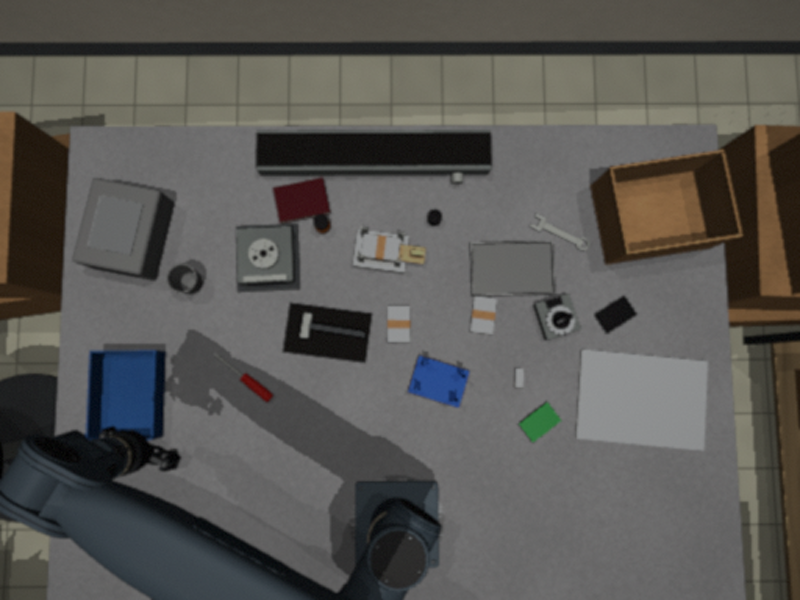

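Scene (800x600 views): ring block at top (263,253), spanner on mat (335,328), magazine (382,250) with tan board grip (413,254), tray (512,268), knob (559,318), and white spares at (398,323) and (484,315). The look-alikes to leave alone are the blue magazine (440,380), green pack (540,421), black pack (615,313) and open wrench (558,231).

```bash
cat > h.py <<'E'
import numpy as np, cv2
from bench import status, imaging
def snap(n):
    return imaging.snapshot(n)
def ray(s,uv):
    K=s["K"];T=s["cam_to_world"]
    x=(uv[0]-K[0,2])/K[0,0]; y=(uv[1]-K[1,2])/K[1,1]
    d=T[:3,:3]@np.array([x,-y,-1.0]); return T[:3,3],d
def onz(s,uv,z):
    o,d=ray(s,uv); return o+d*(z-o[2])/d[2]
def proj(s,p):
    K=s["K"];T=s["cam_to_world"]
    c=T[:3,:3].T@(np.asarray(p,float)-T[:3,3]); 
    return np.array([K[0,0]*c[0]/-c[2]+K[0,2], K[1,1]*(-c[1])/-c[2]+K[1,2]])
def tri(sa,ua,sb,ub):
    o1,d1=ray(sa,ua);o2,d2=ray(sb,ub)
    A=np.stack([d1,-d2],1);t=np.linalg.lstsq(A,o2-o1,rcond=None)[0]
    a=o1+d1*t[0];b=o2+d2*t[1]; return (a+b)/2,np.linalg.norm(a-b)
def crop(s,x0,y0,w,h,k,name,marks=()):
    im=cv2.resize(s["img"][y0:y0+h,x0:x0+w,::-1].copy(),None,fx=k,fy=k,interpolation=cv2.INTER_CUBIC)
    for m in marks:
        cv2.circle(im,(int((m[0]-x0+.5)*k),int((m[1]-y0+.5)*k)),3,(0,0,255),-1)
    st=10
    for x in range((x0//st+1)*st,x0+w,st):
        cv2.line(im,((x-x0)*k,0),((x-x0)*k,6),(0,255,255),1); cv2.putText(im,str(x),((x-x0)*k+2,14),0,.4,(0,255,255),1)
    for y in range((y0//st+1)*st,y0+h,st):
        cv2.line(im,(0,(y-y0)*k),(6,(y-y0)*k),(0,255,255),1); cv2.putText(im,str(y),(8,(y-y0)*k+4),0,.4,(0,255,255),1)
    cv2.imwrite("pics/"+name+".png",im)
E
python3 - <<'E'
from h import *
t=snap("top");s=snap("scene")
crop(t,145,135,130,97,6,"t_left")
crop(t,225,135,160,110,5,"t_right")
crop(s,215,185,185,120,4,"s_left")
crop(s,90,150,190,125,4,"s_right")
E
```

```text
(no output)
```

View pics/t_left.png

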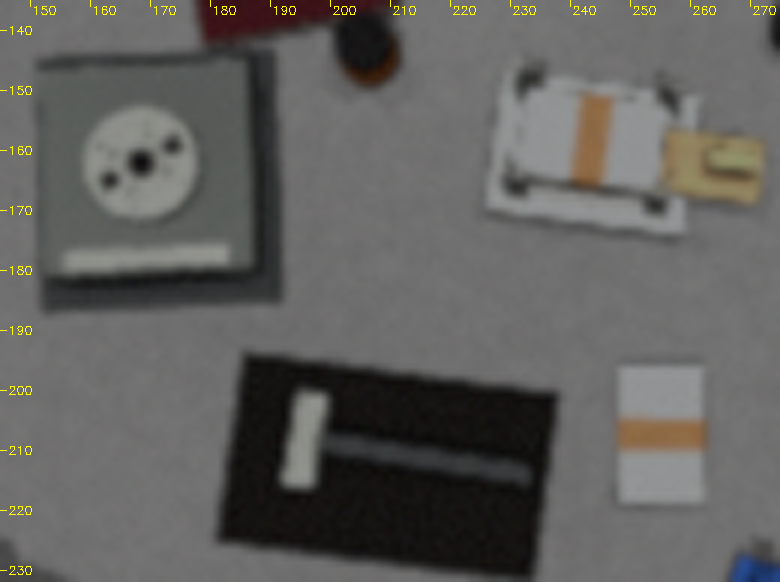

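View pics/t_right.png

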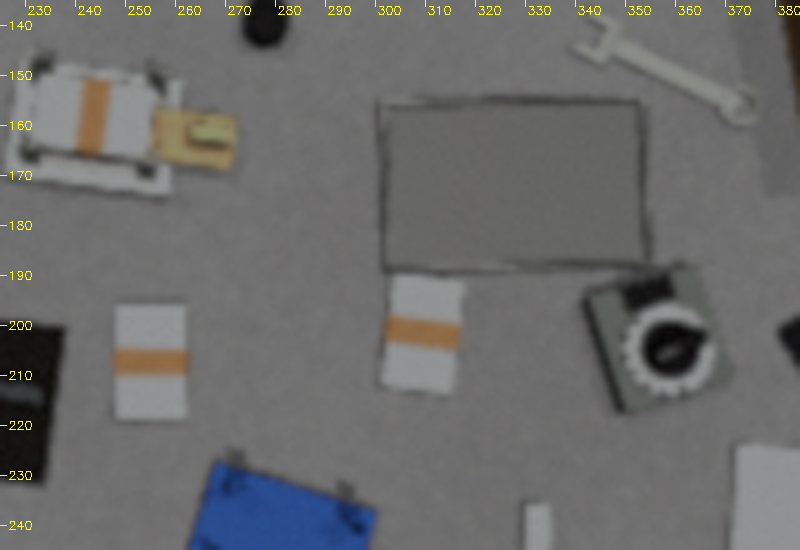

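View pics/s_left.png

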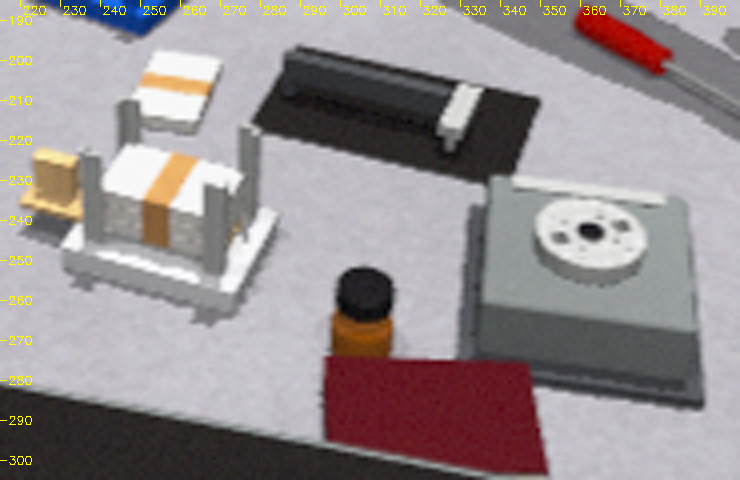

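View pics/s_right.png

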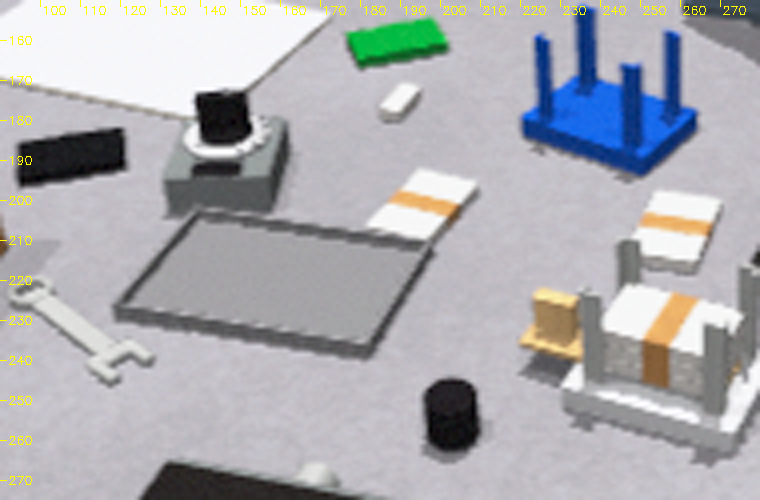

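```bash
cat > m.py <<'E'
from h import *
def blobs(mask,x0,y0,x1,y1,amin=5):
    m=np.zeros_like(mask,np.uint8);m[y0:y1,x0:x1]=mask[y0:y1,x0:x1]
    n,l,st,c=cv2.connectedComponentsWithStats(m)
    return [(c[i],st[i,4],l==i) for i in range(1,n) if st[i,4]>=amin]
def rect(m):
    cs,_=cv2.findContours(m.astype(np.uint8),cv2.RETR_EXTERNAL,cv2.CHAIN_APPROX_NONE)
    return cv2.minAreaRect(max(cs,key=len))
E
python3 - <<'E'
from m import *
t=snap("top");s=snap("scene")
T=t["img"].astype(int);S=s["img"].astype(int)
g=T.sum(2)/3; gs=S.sum(2)/3
print("ring disc top"); 
for c,a,m in blobs(g>130,150,145,185,175): print(c,a,rect(m), onz(t,c,.062))
def wc(G,x0,y0,x1,y1,thr):  # darkness weighted centroid
    w=np.clip(thr-G[y0:y1,x0:x1],0,None);yy,xx=np.mgrid[y0:y1,x0:x1]
    return np.array([(w*xx).sum(),(w*yy).sum()])/w.sum()
h=[wc(g,171,156,177,162,120),wc(g,160,162,166,169,120)]
h2=[wc(gs,368,238,374,245,150),wc(gs,351,241,358,248,150)]
for a,b in zip(h,h2): print(a,b,onz(t,a,.062),onz(s,b,.062),tri(t,a,s,b))
print("orange");
O=(T[:,:,0]-T[:,:,2]>50)
for c,a,m in blobs(O,225,140,330,225,20): print(c,a,rect(m))
print("white packs")
W=(g>110)
for c,a,m in blobs(W|O,243,190,330,222,50): print(c,a,rect(m), onz(t,rect(m)[0],.012))
print("spanner head")
for c,a,m in blobs(g>90,190,198,202,220,20): print(c,a,rect(m),onz(t,rect(m)[0],.039))
print("spanner handle")
for c,a,m in blobs((g>35),201,200,236,222,20): print(c,a,rect(m),onz(t,rect(m)[0],.039))
print("mat"); 
for c,a,m in blobs(g<75,175,190,243,238,400): r=rect(m);print(r,onz(t,r[0],.003),[onz(t,p,.003)[:2].round(3) for p in cv2.boxPoints(r)])
E
```

```text
ring disc top
[165.81081081 157.04054054] 74 ((165.33847045898438, 157.09231567382812), (6.697875499725342, 16.124515533447266), 60.2551155090332) [0.64134562 0.314564   0.062     ]
[170.22222222 166.15277778] 72 ((170.2923126220703, 166.26153564453125), (6.449805736541748, 16.124515533447266), 60.2551155090332) [0.60782964 0.29802986 0.062     ]
[173.3898974  158.57616417] [370.25051335 241.13141684] [0.63560244 0.2870334  0.062     ] [0.61346647 0.32683521 0.062     ] (array([0.63318267, 0.30528   , 0.07357513]), np.float64(0.0401259600039694))
[162.52813505 164.88906752] [354.52083333 244.1577381 ] [0.61255801 0.32590335 0.062     ] [0.63535471 0.28858075 0.062     ] (array([0.61580149, 0.30844974, 0.05124005]), np.float64(0.03880212486703796))
orange
[243.26666667 157.73333333] 60 ((243.31541442871094, 157.9769287109375), (4.093146324157715, 14.263994216918945), 7.125016689300537)
[309.10526316 201.05263158] 57 ((309.0, 201.0), (4.0, 14.0), 90.0)
[254.75384615 206.90769231] 65 ((254.5, 207.0), (4.0, 13.0), 90.0)
white packs
[282.21884632 205.73051519] 2271 ((286.0, 205.5), (31.0, 86.0), 90.0) [ 0.46721289 -0.12341898  0.012     ]
spanner head
[195.20833333 208.13888889] 72 ((195.3079833984375, 208.05596923828125), (4.740464687347412, 14.847493171691895), 10.304845809936523) [0.45724797 0.20881459 0.039     ]
spanner handle
[216.92 211.21] 100 ((216.9729766845703, 211.16217041015625), (32.550994873046875, 2.959181785583496), 9.462323188781738) [0.44561261 0.13008275 0.039     ]
mat
((209.06297302246094, 212.5214385986328), (53.955989837646484, 32.53535461425781), 7.495856761932373) [0.44294214 0.16225406 0.003     ] [array([0.397, 0.269]), array([0.517, 0.255]), array([0.49 , 0.055]), array([0.37 , 0.071])]
```

```bash
cat > plan.py <<'E'
from h import *
def goto(p,psi,tilt=None):
    """print shift in tool axes and turn needed for TCP at p, pointing down with tool x at angle psi (deg)"""
    st=status.get_state();R=np.array(st["orientation"]);e=np.array(st["ee_pos"])
    a=np.radians(psi);Rt=np.array([[np.cos(a),np.sin(a),0],[np.sin(a),-np.cos(a),0],[0,0,-1.]])
    d=R.T@(np.array(p)-e); rv=cv2.Rodrigues(R.T@Rt)[0].ravel()
    print("shift",d.round(4).tolist(),"turn",rv.round(4).tolist(),"| ee",e.round(4),"psi",np.degrees(np.arctan2(R[1,0],R[0,0])).round(2),"t",round(st["time_s"],2))
E
python3 - <<'E'
from plan import *
t=snap("top");s=snap("scene")
print(proj(s,(.4572,.2088,.039)),proj(t,(.4572,.2088,.039)))
e=onz(t,(233.3,213.9),.039);print("rear end",e)
h=np.array([.4572,.2088]);d=h-e[:2];print(np.linalg.norm(d),np.degrees(np.arctan2(d[1],d[0])))
for uv in [(330.2,209.8),(287.6,197.5)]: print(onz(s,uv,.039))
goto((.449,.154,.13),171.5)
E
```

```text
[329.20783172 207.51288203] [195.31186613 208.06913142]
rear end [0.43540941 0.07079528 0.039     ]
0.13971447200187392 81.02722471476923
[0.46813747 0.21281945 0.039     ]
[0.43509246 0.07938221 0.039     ]
shift [-0.2047, 0.3505, 0.1182] turn [-0.0004, 0.0002, -1.8322] | ee [0.2091 0.4814 0.2481] psi 66.52 t 0.4
```

move_arm([
  [[-0.205,0.35,0.1,0,0,-1.84,0.085],[-0.205,0.35,0.1,0,0,-1.84,0.085],[-0.205,0.35,0.1,0,0,-1.84,0.085],[-0.205,0.35,0.1,0,0,-1.84,0.085],[-0.205,0.35,0.1,0,0,-1.84,0.085],[-0.205,0.35,0.1,0,0,-1.84,0.085],[-0.205,0.35,0.1,0,0,-1.84,0.085],[-0.205,0.35,0.1,0,0,-1.84,0.085]],
])

```text
time_s: 1.4
ee_pos: [0.4494, 0.1518, 0.1476]
orientation: [[-0.801, 0.598, -0.0], [0.598, 0.801, -0.0], [-0.0, -0.001, -1.0]]
force: [0.0, 0.4, -0.9]
opening: 0.0853
```

Run:
```python
from plan import *
goto((.4485,.1545,.13),171.0)
```

```text
shift [0.0023, 0.0016, 0.0176] turn [-0.0006, -0.0001, -0.4843] | ee [0.4494 0.1518 0.1476] psi 143.25 t 1.4
```

move_arm([
  [[0.0023,0.0016,0.0176,0,0,-0.2,0.06],[0.0023,0.0016,0.0176,0,0,-0.36,0.06],[0.0023,0.0016,0.0176,0,0,-0.484,0.06],[0.0023,0.0016,0.06,0,0,-0.484,0.06],[0.0023,0.0016,0.09,0,0,-0.484,0.06],[0.0023,0.0016,0.117,0,0,-0.484,0.06],[0.0023,0.0016,0.117,0,0,-0.484,0.06],[0.0023,0.0016,0.117,0,0,-0.484,0.06]],
])

```text
time_s: 2.4
ee_pos: [0.4491, 0.1546, 0.0316]
orientation: [[-0.988, 0.157, 0.001], [0.157, 0.988, -0.0], [-0.001, -0.0, -1.0]]
force: [0.9, 0.4, 1.2]
opening: 0.06
```

Run:
```python
from plan import *
goto((.4485,.1545,.031),171.0)
t=snap("top");s=snap("scene")
crop(t,170,180,80,60,8,"t1"); crop(s,260,160,110,80,6,"s1")
```

```text
shift [0.0006, -0.0002, 0.0006] turn [-0.0, 0.001, -0.0002] | ee [0.4491 0.1546 0.0316] psi 170.99 t 2.4
```

View pics/s1.png

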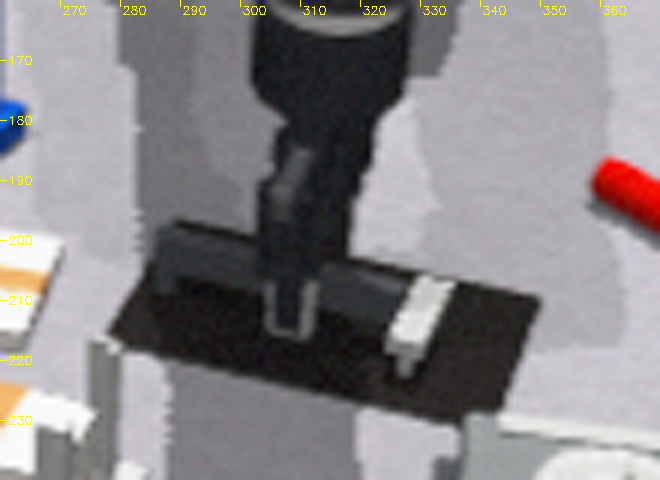

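View pics/t1.png

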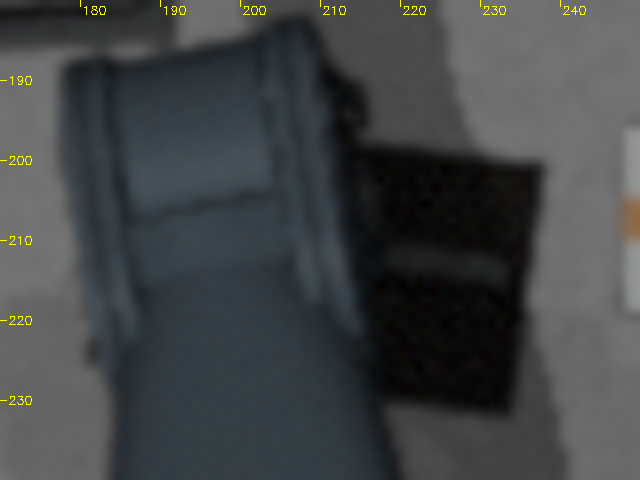

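The finger is at scene (306,212), straddling the handle's middle with the cross-head at (330,212). Closing.

move_arm([
  [[0.0006,0,0,0,0,0,0.0],[0.0006,0,0,0,0,0,0.0],[0.0006,0,0,0,0,0,0.0],[0.0006,0,0,0,0,0,0.0],[0.0006,0,0,0,0,0,0.0],[0.0006,0,0,0,0,0,0.0]],
], squeeze=80)

```text
time_s: 3.25
ee_pos: [0.4498, 0.155, 0.0332]
orientation: [[-0.988, 0.157, 0.004], [0.157, 0.988, 0.0], [-0.004, 0.001, -1.0]]
force: [-1.2, 0.1, 5.0]
opening: 0.0102
```

move_arm([
  [[0,0,-0.03,0,0,0,0.0],[0,0,-0.07,0,0,0,0.0],[0,0,-0.11,0,0,0,0.0],[0,0,-0.11,0,0,0,0.0],[0,0,-0.11,0,0,0,0.0]],
])

```text
time_s: 3.88
ee_pos: [0.4485, 0.1547, 0.1415]
orientation: [[-0.988, 0.157, 0.001], [0.157, 0.988, -0.0], [-0.001, 0.0, -1.0]]
force: [-0.4, -0.0, -2.8]
opening: 0.0104
```

Run:
```python
from plan import *
st=status.get_state();print(st["opening"],st["force"],st["ft_torque"])
u=np.array([np.cos(np.radians(30.2)),np.sin(np.radians(30.2))]);c=np.array([.6242,.3071]);p=c-.055*u;print(p)
goto((*p,.13),171-(81.0-30.2))
```

```text
0.010375561983671466 [-0.40273007 -0.01367642 -2.84119777] [ 0.00402717 -0.00073032  0.03058578]
[0.57666489 0.2794339 ]
shift [-0.1071, 0.1433, 0.0116] turn [0.0007, 0.0012, 0.8864] | ee [0.4485 0.1547 0.1415] psi 170.99 t 3.88
```

move_arm([
  [[-0.03,0.04,0,0,0,0.18,0.0],[-0.06,0.08,0,0,0,0.36,0.0],[-0.085,0.115,0,0,0,0.54,0.0],[-0.107,0.143,0,0,0,0.71,0.0],[-0.107,0.143,0.006,0,0,0.886,0.0],[-0.107,0.143,0.0116,0,0,0.886,0.0],[-0.107,0.143,0.0116,0,0,0.886,0.0],[-0.107,0.143,0.0116,0,0,0.886,0.0]],
])

```text
time_s: 4.88
ee_pos: [0.5761, 0.2788, 0.1297]
orientation: [[-0.504, 0.864, 0.001], [0.864, 0.504, -0.0], [-0.001, 0.0, -1.0]]
force: [0.6, 0.1, -2.1]
opening: 0.0105
```

Run:
```python
from plan import *
u=np.array([np.cos(np.radians(30.2)),np.sin(np.radians(30.2))]);c=np.array([.6242,.3071]);p=c-.055*u
goto((*p,.13),171-(81.0-30.2))
t=snap("top");s=snap("scene")
crop(t,140,125,90,65,8,"t2"); crop(s,320,180,90,70,8,"s2")
```

```text
shift [0.0002, 0.0008, -0.0003] turn [0.0004, 0.0007, 0.0015] | ee [0.5761 0.2788 0.1297] psi 120.29 t 4.88
```

View pics/s2.png

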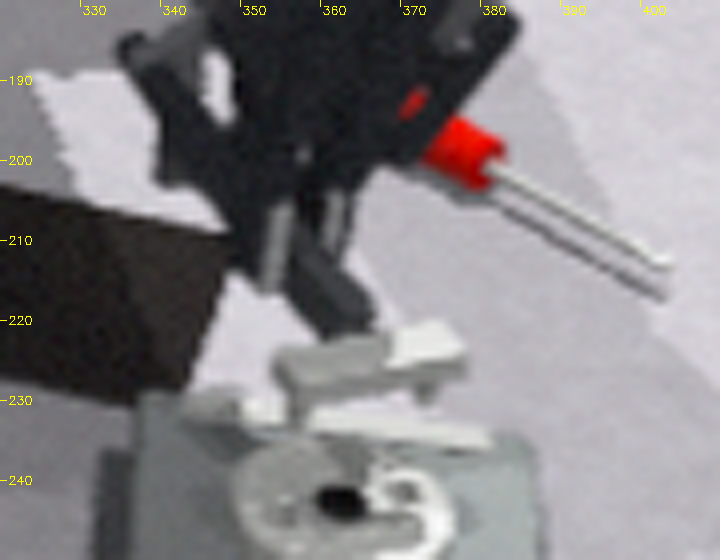

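View pics/t2.png

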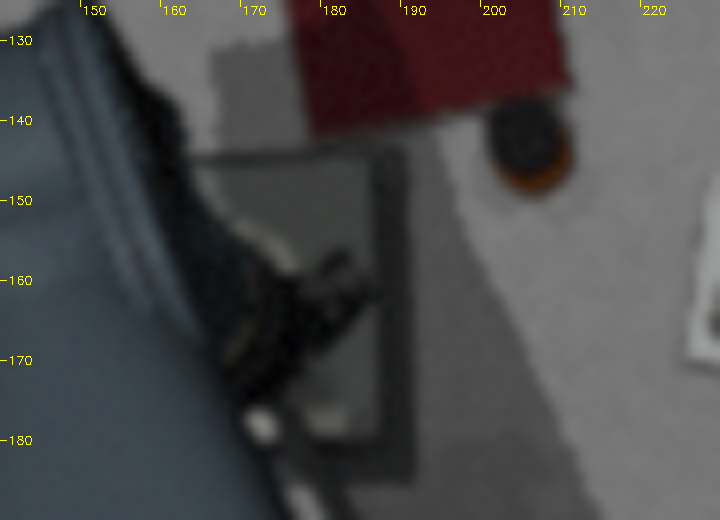

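Run:
```python
from plan import *
t=snap("top");s=snap("scene")
st=status.get_state();e=np.array(st["ee_pos"]);R=np.array(st["orientation"])
# spanner axes: tool x = spanner +y? tool y = spanner +x
for sg in (1,-1):
    for q in (0.0302,):
        tip=e+R@np.array([sg*.022,.055,q]); print("tip",tip.round(4),proj(s,tip).round(1))
for hx in [(.6355,.2878),(.613,.3264)]:
    print("hole top",proj(s,(*hx,.062)).round(1),"raised",proj(s,(*hx,.0995)).round(1))
crop(s,345,215,40,30,20,"s2b")
```

```text
tip [0.6133 0.3259 0.1007] [372.2 229.1]
tip [0.6354 0.2878 0.1008] [356.2 232.2]
hole top [354.2 244.1] raised [356.1 232.6]
hole top [370.1 241. ] raised [372.3 229.5]
```

View pics/s2b.png

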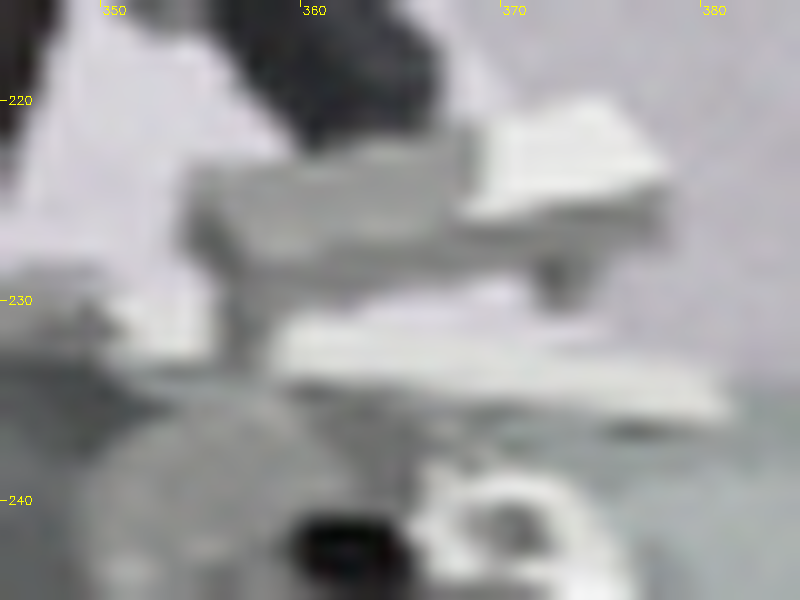

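move_arm([
  [[0.0002,0.0008,0.01,0.0,0,0.0015,0.0],[0.0002,0.0008,0.02,0,0,0.0015,0.0],[0.0002,0.0008,0.03,0,0,0.0015,0.0],[0.0002,0.0008,0.034,0,0,0.0015,0.0],[0.0002,0.0008,0.037,0,0,0.0015,0.0],[0.0002,0.0008,0.04,0,0,0.0015,0.0],[0.0002,0.0008,0.04,0,0,0.0015,0.0]],
])

```text
time_s: 5.95
ee_pos: [0.5777, 0.2798, 0.0918]
orientation: [[-0.502, 0.865, 0.004], [0.865, 0.502, 0.001], [-0.001, 0.003, -1.0]]
force: [-1.3, 0.1, 0.4]
opening: 0.0102
```

Run:
```python
from plan import *
u=np.array([np.cos(np.radians(30.2)),np.sin(np.radians(30.2))]);c=np.array([.6242,.3071]);p=c-.055*u
goto((*p,.08),120.2)
st=status.get_state();print(st["force"],st["ft_torque"])
t=snap("top");s=snap("scene")
crop(s,340,215,60,45,13,"s3")
```

```text
shift [0.0002, -0.0011, 0.0118] turn [0.0034, 0.0012, -0.0007] | ee [0.5777 0.2798 0.0918] psi 120.16 t 5.95
[-1.2550992   0.12955807  0.36622755] [-0.05783715  0.14087839 -0.02619458]
```

View pics/s3.png

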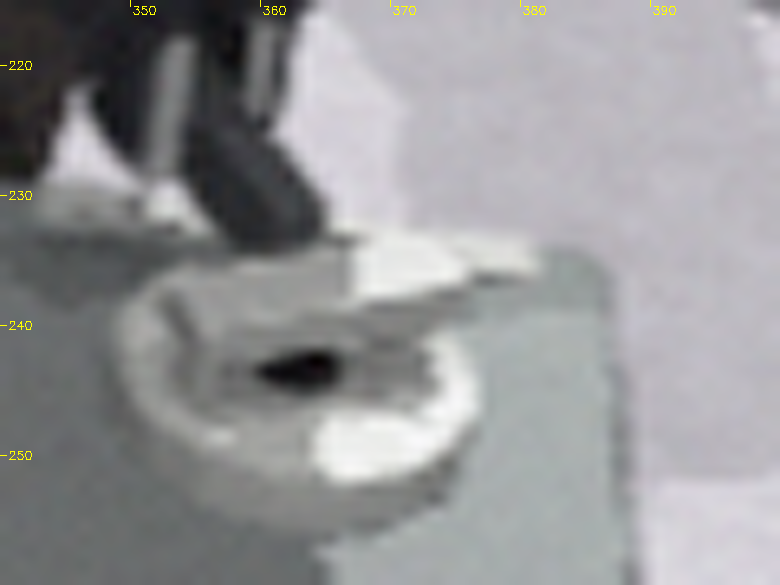

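move_arm([
  [[0.0,-0.0012,0.002,0.0,0,0,0.0],[0.0,-0.0012,0.004,0,0,0,0.0],[0.0,-0.0012,0.004,0,0,0,0.0]],
])

```text
time_s: 6.42
ee_pos: [0.5777, 0.2797, 0.0906]
orientation: [[-0.502, 0.865, 0.007], [0.865, 0.502, 0.002], [-0.002, 0.007, -1.0]]
force: [-4.1, -1.2, 8.8]
opening: 0.0108
```

```bash
cat > st.py <<'E'
from plan import *
u=np.array([np.cos(np.radians(30.2)),np.sin(np.radians(30.2))]);c=np.array([.6242,.3071]);p=c-.055*u
goto((*p,.08),120.2)
st=status.get_state();print(st["force"].round(2),(np.array(st["orientation"]).T@st["ft_torque"]).round(3),st["opening"])
E
python3 st.py
```

```text
shift [0.0003, -0.0011, 0.0106] turn [0.0072, 0.0017, -0.0006] | ee [0.5777 0.2797 0.0906] psi 120.17 t 6.42
[-4.15 -1.22  8.77] [ 0.293  0.124 -0.022] 0.010793993456090747
```

move_arm([
  [[0.0,-0.001,-0.003,-0.007,0,0,0.0],[0.0,-0.0025,-0.003,-0.007,0,0,0.0],[0.0,-0.0025,-0.001,-0.007,0,0,0.0],[0.0,-0.0025,0.001,-0.007,0,0,0.0],[0.0,-0.0025,0.003,-0.007,0,0,0.0],[0.0,-0.0025,0.003,-0.007,0,0,0.0]],
])

```text
time_s: 7.18
ee_pos: [0.5752, 0.2784, 0.0869]
orientation: [[-0.503, 0.864, 0.012], [0.865, 0.502, 0.005], [-0.002, 0.013, -1.0]]
force: [-0.0, 0.7, -2.7]
opening: 0.0102
```

```bash
python3 st.py
```

```text
shift [0.0002, 0.0017, 0.0069] turn [0.0132, 0.0015, -0.0006] | ee [0.5752 0.2784 0.0869] psi 120.17 t 7.17
[-0.04  0.66 -2.75] [0.066 0.013 0.023] 0.01016999716607278
```

move_arm([
  [[0.0,0.0003,0.0015,0.006,0,0,0.0],[0.0,0.0005,0.003,0.013,0,0,0.0],[0.0,0.0005,0.005,0.013,0,0,0.0],[0.0,0.0005,0.0062,0.013,0,0,0.0],[0.0,0.0005,0.0062,0.013,0,0,0.0]],
])

```text
time_s: 7.8
ee_pos: [0.5757, 0.2787, 0.0806]
orientation: [[-0.503, 0.865, 0.001], [0.865, 0.503, -0.001], [-0.001, 0.0, -1.0]]
force: [0.6, -0.4, -1.4]
opening: 0.0102
```

```bash
python3 st.py;python3 - <<'E'
from plan import *
s=snap("scene")
crop(s,330,205,80,60,10,"s4")
E
```

```text
shift [0.0002, 0.0012, 0.0006] turn [0.0001, 0.0015, -0.0006] | ee [0.5757 0.2787 0.0806] psi 120.17 t 7.8
[ 0.63 -0.36 -1.44] [ 0.016 -0.025  0.009] 0.010172636310642559
```

View pics/s4.png

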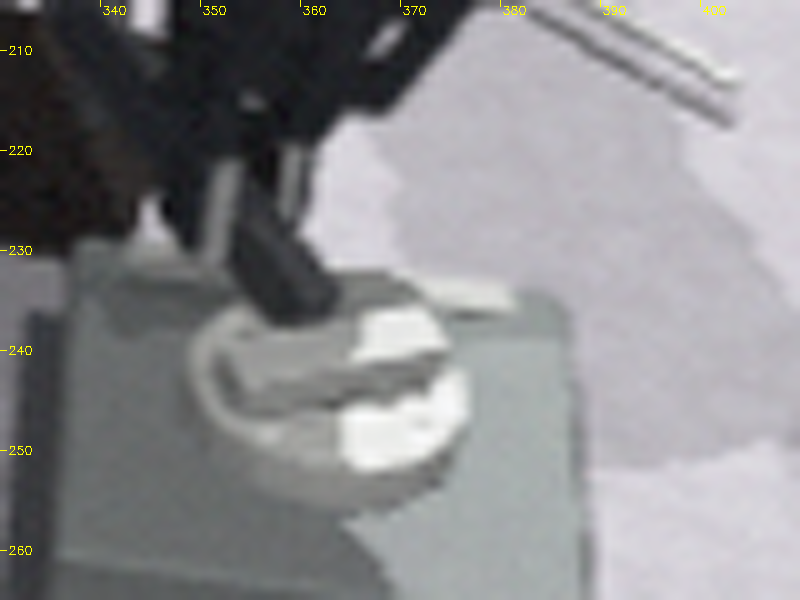

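move_arm([
  [[0,0,0,0,0,0,0],[0.0055,0.0003,0,0,0,0.1,0],[0.0109,0.0011,0,0,0,0.2,0],[0.0163,0.0025,0,0,0,0.3,0],[0.0214,0.0043,0,0,0,0.4,0],[0.0264,0.0067,0,0,0,0.5,0],[0.0311,0.0096,0,0,0,0.6,0],[0.0311,0.0096,0,0,0,0.6,0]],
])

```text
time_s: 8.85
ee_pos: [0.5671, 0.3103, 0.0805]
orientation: [[0.072, 0.997, -0.002], [0.997, -0.072, -0.002], [-0.002, -0.001, -1.0]]
force: [-3.4, -1.3, 0.2]
opening: 0.0104
```

```bash
cat > st2.py <<'E'
from plan import *
st=status.get_state();R=np.array(st["orientation"]);e=np.array(st["ee_pos"])
psi=np.degrees(np.arctan2(R[1,0],R[0,0]))
print("psi",psi,"turned",120.17-psi,np.radians(120.17-psi),"C",e+.055*R[:,1],"tilt",R[:,2].round(4))
print("F tool",(R.T@st["force"]).round(2),"T tool",(R.T@st["ft_torque"]).round(3),st["opening"],st["joints"].round(2))
E
python3 st2.py
```

```text
psi 85.8925799270122 turned 34.277420072987795 0.598253839362832 C [0.62192655 0.30638464 0.08046271] tilt [-0.0016 -0.002  -1.    ]
F tool [-1.58 -3.27 -0.15] T tool [ 0.813 -0.202 -0.04 ] 0.01038384916786296 [ 0.4   0.39  0.16  1.35 -0.    0.47]
```

move_arm([
  [[0.0055,0.0003,0,0,0,0.1,0],[0.0109,0.0009,0,0,0,0.2,0],[0.0136,0.0014,0,0,0,0.25,0],[0.0136,0.0014,0,0,0,0.25,0]],
])

```text
time_s: 9.35
ee_pos: [0.5694, 0.3239, 0.0805]
orientation: [[0.314, 0.949, -0.002], [0.949, -0.314, -0.002], [-0.002, -0.001, -1.0]]
force: [-0.7, 1.1, -1.2]
opening: 0.0101
```

```bash
python3 st2.py
```

```text
psi 71.68815320338582 turned 48.48184679661418 0.846167854048383 C [0.62165238 0.30657835 0.08048492] tilt [-0.0016 -0.0017 -1.    ]
F tool [ 0.83 -1.01  1.19] T tool [ 0.276 -0.105 -0.042] 0.01010955448520739 [ 0.42  0.41  0.19  1.35 -0.    0.73]
```

move_arm([
  [[0.0041,0.0002,0,0,0,0.075,0],[0.0082,0.0006,0,0,0,0.15,0],[0.0109,0.0009,0,0,0,0.2,0],[0.0109,0.0009,0,0,0,0.2,0]],
])

```text
time_s: 9.85
ee_pos: [0.5738, 0.3341, 0.0805]
orientation: [[0.495, 0.869, -0.002], [0.869, -0.495, -0.001], [-0.002, -0.001, -1.0]]
force: [-1.5, 0.5, -1.2]
opening: 0.0099
```

```bash
python3 st2.py
```

```text
psi 60.34937646319435 turned 59.82062353680565 1.0440668413132739 C [0.62159048 0.30688555 0.08050213] tilt [-0.0015 -0.0011 -1.    ]
F tool [-0.3  -1.52  1.21] T tool [ 0.211 -0.038 -0.071] 0.009888559686037827 [ 0.43  0.44  0.22  1.36 -0.    0.94]
```

move_arm([
  [[0.0041,0.0002,0,0,0,0.075,0],[0.0082,0.0006,0,0,0,0.15,0],[0.0082,0.0006,0,0,0,0.15,0]],
])

```text
time_s: 10.22
ee_pos: [0.5758, 0.3377, 0.08]
orientation: [[0.612, 0.791, -0.007], [0.791, -0.612, -0.009], [-0.011, 0.0, -1.0]]
force: [-7.8, -7.5, 2.5]
opening: 0.0102
```

```bash
python3 st2.py
python3 - <<'E'
from plan import *
s=snap("scene")
crop(s,330,205,80,60,10,"s5")
E
```

```text
psi 52.24814016217823 turned 67.92185983782177 1.1854600882480917 C [0.61924164 0.30406889 0.07999159] tilt [-0.0069 -0.0092 -0.9999]
F tool [-10.78  -1.59  -2.38] T tool [-0.137 -2.006 -2.158] 0.010225536902262149 [ 0.43  0.45  0.25  1.37 -0.01  1.09]
```

View pics/s5.png

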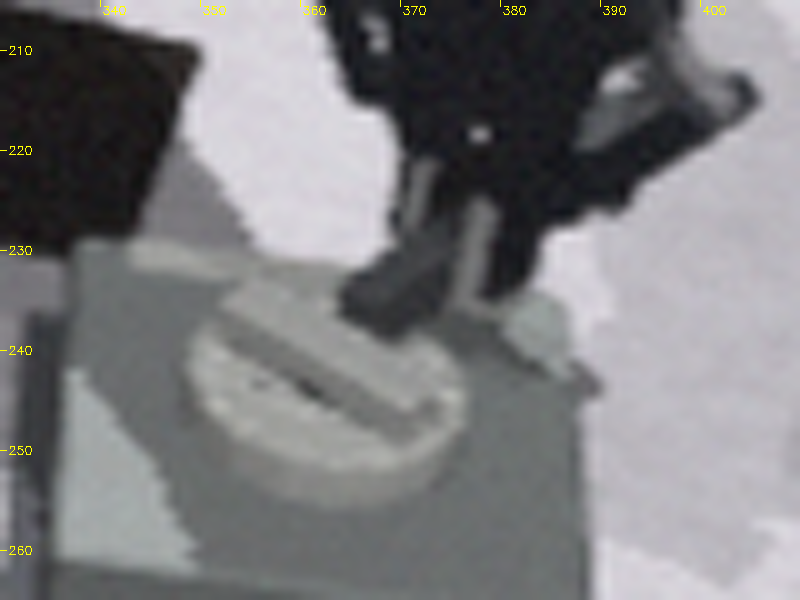

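move_arm([
  [[0,0,0,0,0,0,0],[-0.002,0,0,0,0,-0.04,0],[-0.0025,0.0005,0,0,0.007,-0.075,0],[-0.0025,0.0005,0,0,0.009,-0.075,0]],
])

```text
time_s: 10.78
ee_pos: [0.5749, 0.336, 0.0804]
orientation: [[0.549, 0.836, -0.001], [0.836, -0.549, -0.0], [-0.001, -0.0, -1.0]]
force: [-1.1, 0.6, -1.1]
opening: 0.0106
```

```bash
python3 st2.py
```

```text
psi 56.70884870907109 turned 63.46115129092891 1.1076060371329595 C [0.6208542  0.30579422 0.08040809] tilt [-5.e-04 -4.e-04 -1.e+00]
F tool [-0.05 -1.23  1.12] T tool [ 0.24   0.104 -1.179] 0.01058999786724875 [ 0.43  0.44  0.23  1.36 -0.    1.01]
```

move_arm([
  [[-0.001,0,0,0,0,-0.03,0],[-0.0025,0.0002,0,0,0,-0.05,0],[-0.0025,0.0002,0,0,0,-0.055,0]],
])

```text
time_s: 11.15
ee_pos: [0.5738, 0.3341, 0.0805]
orientation: [[0.503, 0.864, -0.0], [0.864, -0.503, 0.001], [0.0, -0.001, -1.0]]
force: [-1.0, 2.4, -1.8]
opening: 0.0103
```

```bash
python3 st2.py
```

```text
psi 59.813726619841276 turned 60.356273380158726 1.053415694717577 C [0.62138209 0.3064051  0.08045833] tilt [-3.e-04  7.e-04 -1.e+00]
F tool [ 1.57 -2.1   1.79] T tool [ 0.294  0.354 -0.079] 0.01034401187255177 [0.43 0.43 0.22 1.36 0.   0.95]
```

Unloaded. Lifting straight up and checking the ring.

move_arm([
  [[0,0,-0.006,0,0,0,0],[0,0,-0.014,0,0,0,0],[0,0,-0.03,0,0,0,0],[0,0,-0.06,0,0,0,0],[0,0,-0.08,0,0,0,0],[0,0,-0.08,0,0,0,0]],
])

```text
time_s: 11.9
ee_pos: [0.5757, 0.3344, 0.1648]
orientation: [[0.503, 0.864, 0.006], [0.864, -0.503, 0.003], [0.005, 0.004, -1.0]]
force: [1.0, 0.4, -1.2]
opening: 0.0103
```

```bash
python3 st2.py
python3 - <<'E'
from plan import *
s=snap("scene");t=snap("top")
crop(s,330,185,80,60,10,"s6")
from m import *
m=(t["img"].mean(2)<75)
goto((.4485,.1545,.13),171.0)
E
```

```text
psi 59.78124593767496 turned 60.38875406232504 1.053982589564673 C [0.62326255 0.30670837 0.1649794 ] tilt [ 0.0061  0.0028 -1.    ]
F tool [0.85 0.69 1.21] T tool [-0.004  0.038  0.007] 0.01027882698598408 [0.43 0.41 0.36 1.51 0.   0.95]
shift [-0.2181, -0.0183, 0.0308] turn [0.0007, -0.0003, -1.941] | ee [0.5741 0.3338 0.1609] psi 59.79 t 12.0
```

View pics/s6.png

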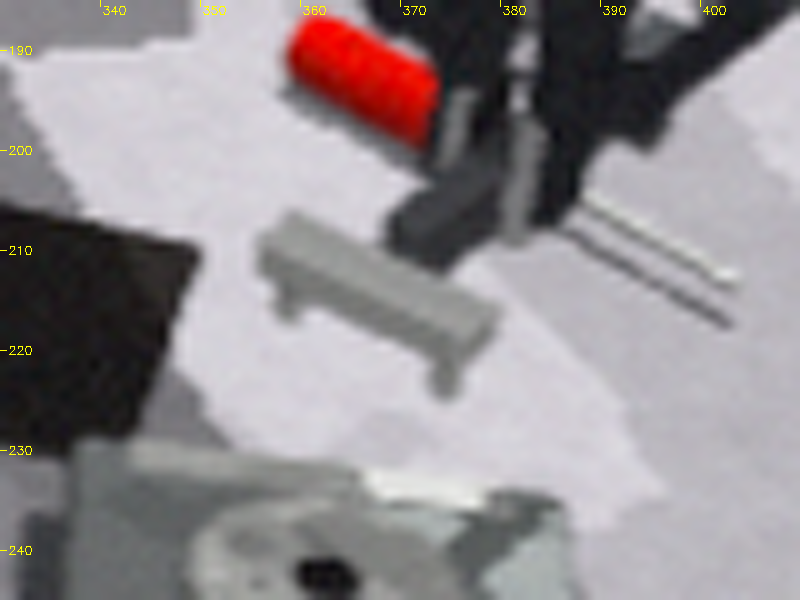

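move_arm([
  [[-0.04,-0.003,0,0,0,-0.18,0],[-0.08,-0.006,0,0,0,-0.36,0],[-0.12,-0.01,0,0,0,-0.54,0],[-0.16,-0.013,0,0,0,-0.72,0],[-0.19,-0.016,0,0,0,-0.9,0],[-0.218,-0.018,0,0,0,-1.08,0],[-0.218,-0.018,0,0,0,-1.26,0],[-0.218,-0.018,0,0,0,-1.44,0]],
])

```text
time_s: 13.0
ee_pos: [0.4476, 0.1537, 0.1593]
orientation: [[-0.794, 0.608, -0.002], [0.608, 0.794, -0.0], [0.002, -0.001, -1.0]]
force: [-0.6, 0.0, -2.3]
opening: 0.0103
```

Run:
```python
from plan import *
goto((.4485,.1545,.06),171.0)
```

```text
shift [-0.0004, 0.0013, 0.0993] turn [-0.001, -0.0019, -0.496] | ee [0.4476 0.1537 0.1593] psi 142.58 t 13.0
```

move_arm([
  [[0,0.001,0,0,0,-0.17,0],[0,0.001,0,0,0,-0.34,0],[0,0.001,0.02,0,-0.002,-0.496,0],[0,0.001,0.06,0,-0.002,-0.496,0],[0,0.001,0.1,0,-0.002,-0.496,0],[0,0.001,0.115,0,-0.002,-0.496,0],[0,0.001,0.115,0,-0.002,-0.496,0]],
])

```text
time_s: 13.88
ee_pos: [0.4463, 0.1541, 0.0428]
orientation: [[-0.988, 0.157, -0.004], [0.157, 0.988, -0.002], [0.004, -0.003, -1.0]]
force: [0.1, -0.3, -2.8]
opening: 0.0099
```

Run:
```python
from plan import *
goto((.4485,.1545,.0332),171.0)
st=status.get_state();print(st["force"])
s=snap("scene")
crop(s,270,160,80,60,10,"s7")
```

```text
shift [-0.0022, 0.0008, 0.0096] turn [-0.0025, -0.0038, -0.0001] | ee [0.4463 0.1541 0.0428] psi 170.99 t 13.88
[ 0.11493594 -0.31814564 -2.77854152]
```

View pics/s7.png

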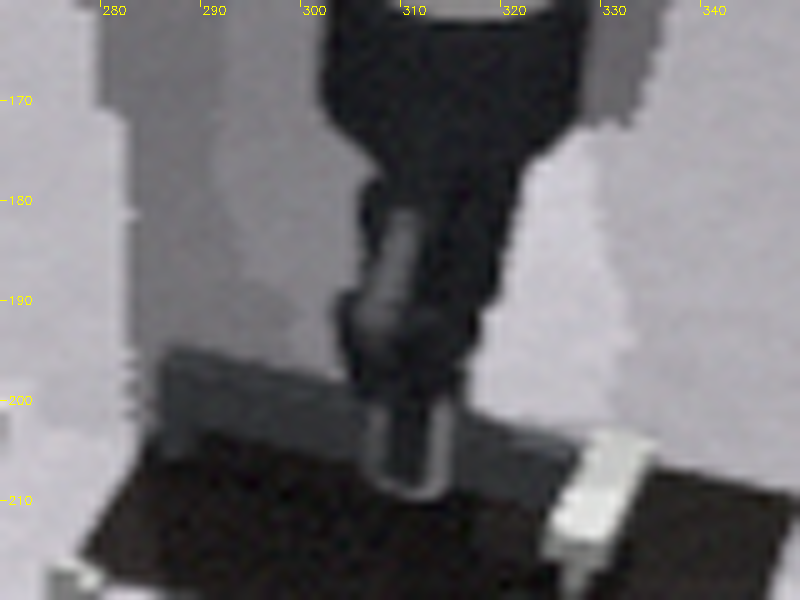

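move_arm([
  [[-0.001,0,0.005,-0.002,-0.004,0,0],[-0.001,0,0.009,-0.002,-0.004,0,0],[-0.001,0,0.0105,-0.002,-0.004,0,0],[-0.001,0,0.0105,-0.002,-0.004,0,0]],
])

```text
time_s: 14.42
ee_pos: [0.4489, 0.1543, 0.0341]
orientation: [[-0.988, 0.156, 0.004], [0.156, 0.988, 0.0], [-0.004, 0.001, -1.0]]
force: [0.6, 0.5, -2.7]
opening: 0.0106
```

```bash
python3 st2.py; python3 -c "
from plan import *
goto((.4485,.1545,.0332),171.0)"
```

```text
psi 170.99769005060014 turned -50.82769005060014 -0.8871105425661356 C [0.45745814 0.20858354 0.03409505] tilt [ 3.6e-03  2.0e-04 -1.0e+00]
F tool [-0.47  0.54  2.75] T tool [-0.014  0.03   0.004] 0.010642412331413513 [ 0.19 -0.02 -0.4   1.19 -0.   -1.22]
shift [0.0004, 0.0002, 0.0009] turn [0.0007, 0.0035, -0.0] | ee [0.4489 0.1543 0.0341] psi 171.0 t 14.43
```

move_arm([
  [[0,0,0.002,0,0.003,0,0],[0,0,0.002,0,0.003,0,0]],
])

```text
time_s: 14.68
ee_pos: [0.4492, 0.1543, 0.0332]
orientation: [[-0.988, 0.156, 0.001], [0.156, 0.988, 0.001], [-0.001, 0.001, -1.0]]
force: [-3.0, -0.8, 5.2]
opening: 0.0102
```

move_arm([
  [[0,0,0,0,0,0,0.03],[0,0,0,0,0,0,0.06],[0,0,0,0,0,0,0.06],[0,0,0,0,0,0,0.06],[0,0,-0.03,0,0,0,0.06],[0,0,-0.08,0,0,0,0.06],[0,0,-0.13,0,0,0,0.06],[0,0,-0.17,0,0,0,0.06]],
])

```text
time_s: 15.68
ee_pos: [0.4494, 0.1543, 0.2055]
orientation: [[-0.988, 0.156, 0.003], [0.156, 0.988, 0.001], [-0.003, 0.002, -1.0]]
force: [-0.2, -0.2, -0.3]
opening: 0.0601
```

Run:
```python
from plan import *
from m import *
s=snap("scene");t=snap("top")
crop(t,145,135,130,97,6,"t8");crop(s,215,185,185,120,4,"s8")
print(status.get_state()["force"])
```

```text
[-0.01524936  0.03656379  0.14535878]
```

View pics/s8.png

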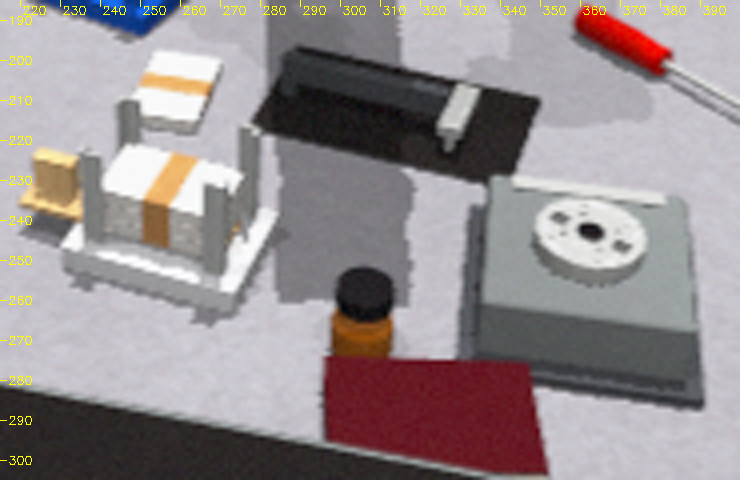

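View pics/t8.png

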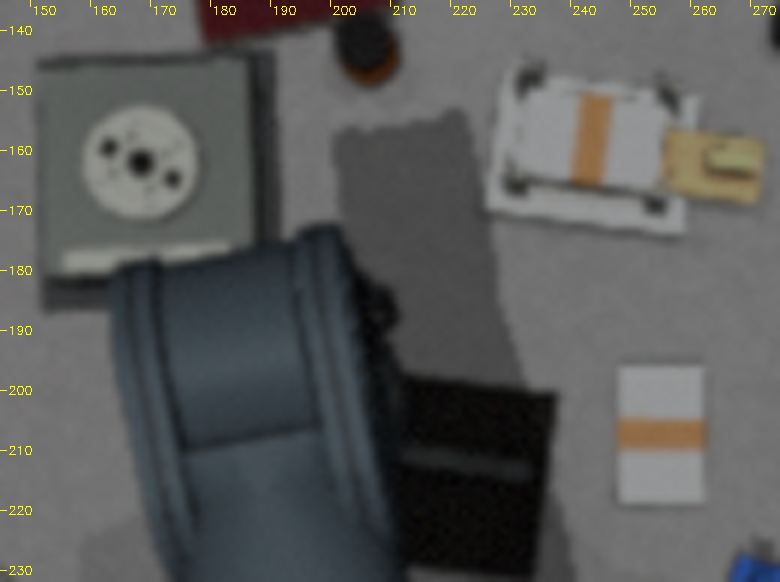

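Run:
```python
from plan import *
s=snap("scene");t=snap("top")
g=t["img"].mean(2);gs=s["img"].mean(2)
def wc(G,x0,y0,x1,y1,thr):
    w=np.clip(thr-G[y0:y1,x0:x1],0,None);yy,xx=np.mgrid[y0:y1,x0:x1]
    return np.array([(w*xx).sum(),(w*yy).sum()])/w.sum()
a=onz(t,wc(g,160,156,166,162,120),.062);b=onz(t,wc(g,170,161,177,168,120),.062);print(a,b)
d=a-b;print(np.linalg.norm(d),np.degrees(np.arctan2(d[1],d[0])),"turned deg",120.2-np.degrees(np.arctan2(d[1],d[0])))
a=onz(s,wc(gs,351,236,358,243,150),.062);b=onz(s,wc(gs,367,243,374,250,150),.062);d=a-b;print(a,b,np.degrees(np.arctan2(d[1],d[0])))
# block edge angle
e1=onz(t,(151.5,144.5),.05);e2=onz(t,(188,143.2),.05);print("block edge",np.degrees(np.arctan2(*(e2-e1)[[1,0]])))
```

```text
[0.63384078 0.3258024  0.062     ] [0.61601309 0.28927714 0.062     ]
0.04064382790339416 63.98335341094623 turned deg 56.216646589053774
[0.61428536 0.28740022 0.062     ] [0.63314758 0.32660792 0.062     ] -115.69149774364416
block edge -88.0970210259321
```

Run:
```python
from plan import *
s=snap("scene");t=snap("top")
C=[onz(t,np.array(p)-.5,.02) for p in [(230.8,144.2),(261.8,151.0),(259.2,174.2),(226,169.5)]]
for i in range(4): d=C[(i+1)%4]-C[i];print(C[i].round(4),np.linalg.norm(d).round(4),np.degrees(np.arctan2(d[1],d[0])).round(1))
print("mean",np.mean(C,0))
im=t["img"].astype(int);print(im[155:170:3,255:275].tolist()[2][:20:3])
crop(t,218,135,64,48,12,"t9");crop(s,215,205,75,60,10,"s9")
```

```text
[0.6994 0.0829 0.02  ] 0.1189 -102.8
[ 0.6732 -0.0331  0.02  ] 0.0883 173.3
[ 0.5855 -0.0228  0.02  ] 0.1247 81.6
[0.6036 0.1006 0.02  ] 0.0974 -10.5
mean [0.64042627 0.03189991 0.02      ]
[[135, 124, 109], [147, 132, 95], [139, 125, 90], [144, 138, 100], [146, 147, 107], [145, 141, 105], [108, 107, 105]]
```

View pics/t9.png

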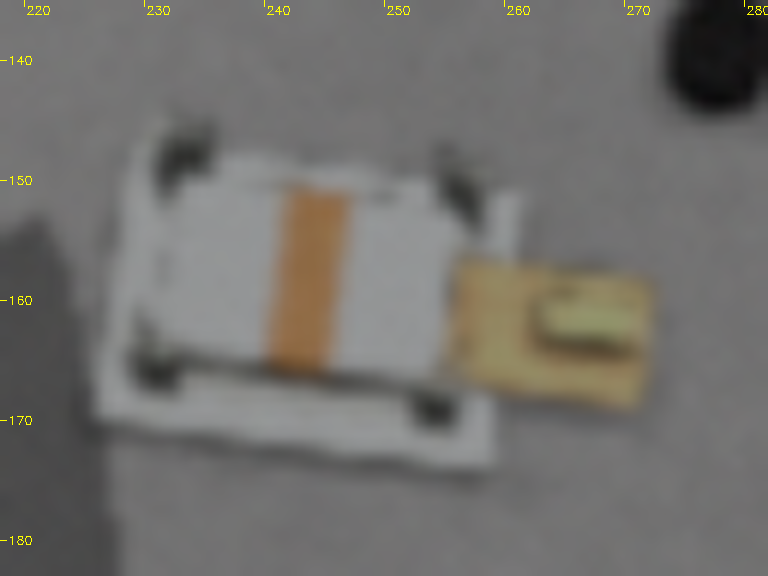

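View pics/s9.png

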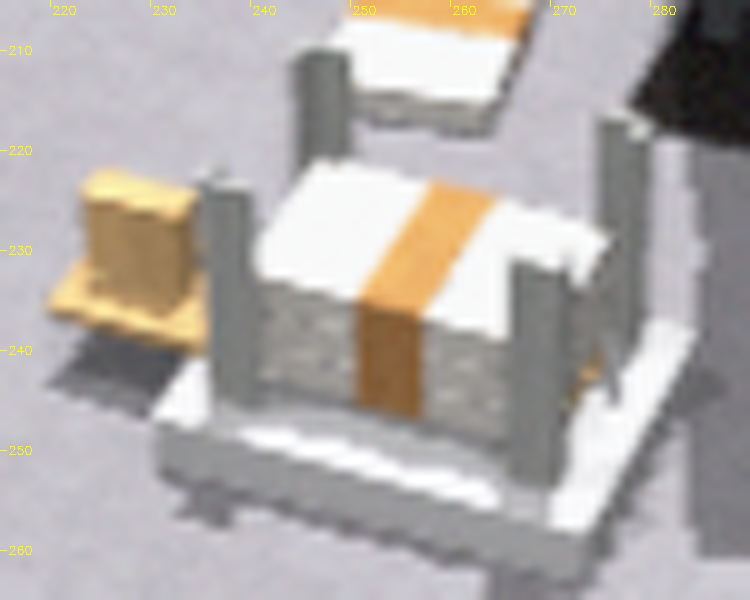

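Run:
```python
from plan import *
s=snap("scene");t=snap("top")
a=onz(t,(266.5,161.2),.056);b=onz(s,(228.5,224),.056)
yv=np.array([.134,.991]);xv=np.array([.991,-.134]);c=np.array([.6384,.0335])
for p in (a,b): print(p.round(4),"mag xy",((p[:2]-c)@xv).round(4),((p[:2]-c)@yv).round(4))
o=onz(t,(243.3,157.9),.062);print("stack top",o.round(4),(o[:2]-c)@xv,(o[:2]-c)@yv)
# board side edges at z=.026
for uv in [(263,135+272/12-.5),(263,135+391/12-.5)]:
    p=onz(t,uv,.026);print("board edge mag x",(p[:2]-c)@xv)
p=onz(t,(218+650/12-.5,135+345/12-.5),.026);print("end y",(p[:2]-c)@yv)
```

```text
[ 0.6259 -0.0507  0.056 ] mag xy -0.0011 -0.0851
[ 0.6272 -0.0492  0.056 ] mag xy -0.0 -0.0834
stack top [0.6372 0.0337 0.062 ] -0.0011808383776861424 2.478316045831059e-05
board edge mag x 0.01791045276644361
board edge mag x -0.019130451765057774
end y -0.10559702556341025
```

Run:
```python
from plan import *
goto((.6257,-.0567,.15),172.3)
```

```text
shift [-0.2086, -0.1803, 0.0509] turn [-0.0002, -0.0022, -0.0227] | ee [0.448  0.154  0.2013] psi 171.0 t 16.07
```

move_arm([
  [[-0.04,-0.036,0,0,0,-0.01,0.04],[-0.08,-0.072,0,0,-0.002,-0.023,0.04],[-0.12,-0.108,0,0,-0.002,-0.023,0.04],[-0.16,-0.14,0.01,0,-0.002,-0.023,0.04],[-0.2,-0.17,0.03,0,-0.002,-0.023,0.04],[-0.2086,-0.1803,0.05,0,-0.002,-0.023,0.04],[-0.2086,-0.1803,0.05,0,-0.002,-0.023,0.04],[-0.2086,-0.1803,0.05,0,-0.002,-0.023,0.04]],
])

```text
time_s: 17.08
ee_pos: [0.6248, -0.0554, 0.151]
orientation: [[-0.991, 0.133, -0.001], [0.133, 0.991, 0.001], [0.001, 0.0, -1.0]]
force: [-0.1, 0.0, -0.5]
opening: 0.04
```

Run:
```python
from plan import *
goto((.6257,-.0567,.047),172.3)
s=snap("scene");t=snap("top")
crop(t,218,135,64,48,12,"t10");crop(s,195,175,100,80,8,"s10")
```

```text
shift [-0.0012, -0.0012, 0.104] turn [0.0004, -0.0013, 0.0015] | ee [ 0.6248 -0.0554  0.151 ] psi 172.39 t 17.07
```

View pics/s10.png

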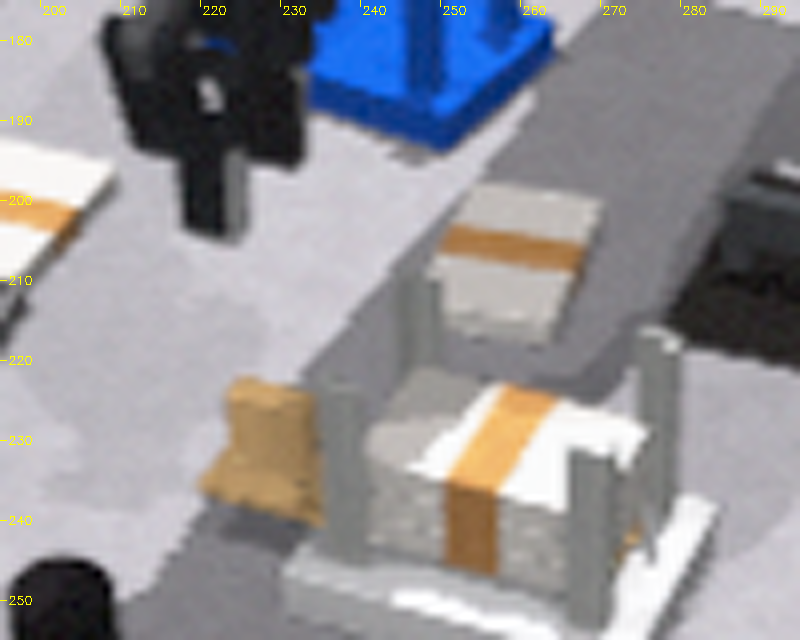

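move_arm([
  [[-0.0012,-0.0012,0.03,0,-0.001,0,0.04],[-0.0012,-0.0012,0.06,0,-0.001,0,0.04],[-0.0012,-0.0012,0.085,0,-0.001,0,0.04],[-0.0012,-0.0012,0.102,0,-0.001,0,0.04],[-0.0012,-0.0012,0.1035,0,-0.001,0,0.04],[-0.0012,-0.0012,0.1035,0,-0.001,0,0.04]],
])

```text
time_s: 17.92
ee_pos: [0.6276, -0.0567, 0.0503]
orientation: [[-0.991, 0.132, 0.005], [0.132, 0.991, -0.001], [-0.005, -0.0, -1.0]]
force: [-0.2, -0.3, -0.4]
opening: 0.0403
```

Run:
```python
from plan import *
goto((.6257,-.0567,.047),172.3)
print(status.get_state()["force"])
s=snap("scene")
crop(s,195,175,100,80,8,"s11")
```

```text
shift [0.0019, -0.0002, 0.0033] turn [-0.0002, 0.0047, 0.0024] | ee [ 0.6276 -0.0567  0.0503] psi 172.44 t 17.93
[-0.2411878  -0.30874731 -0.43365554]
```

View pics/s11.png

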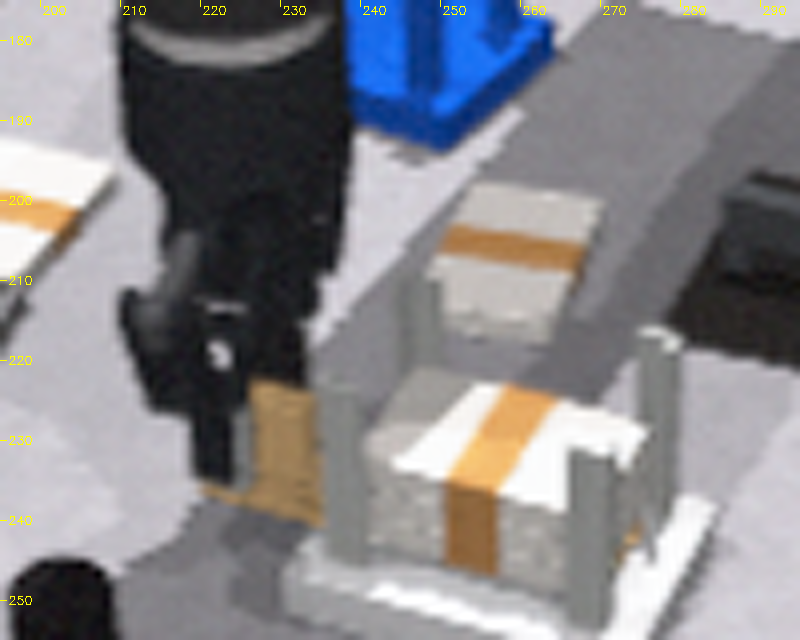

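Run:
```python
from plan import *
s=snap("scene")
e=np.array([.6276,-.0567]);yv=np.array([.134,.991]);xv=np.array([.991,-.134])
for dy in (-.011,.011):
  for z in (.033,):
    print("pad",proj(s,(*(e+xv*.02+dy*yv),z)).round(1))
for y in (-.1,-.07):
  g=np.array([.6384,.0335])+y*yv
  print("grip +x face",proj(s,(*(g+.006*xv),.04)).round(1))
```

```text
pad [219.4 233.5]
pad [226.7 235.5]
grip +x face [222.4 228.5]
grip +x face [232.2 231. ]
```

move_arm([
  [[0.001,0.003,0.002,0,0.003,0,0.04],[0.001,0.003,0.003,0,0.004,0,0.04],[0.001,0.003,0.003,0,0.004,0,0.0],[0.001,0.003,0.003,0,0.004,0,0.0],[0.001,0.003,0.003,0,0.004,0,0.0],[0.001,0.003,0.003,0,0.004,0,0.0],[0.001,0.003,0.003,0,0.004,0,0.0]],
], squeeze=60)

```text
time_s: 18.9
ee_pos: [0.6271, -0.0538, 0.0478]
orientation: [[-0.991, 0.132, 0.001], [0.132, 0.991, -0.0], [-0.001, -0.0, -1.0]]
force: [-2.5, 0.3, 2.5]
opening: 0.0105
```

Run:
```python
from plan import *
goto((.6257,-.0567,.047),172.3)
print(status.get_state()["force"],status.get_state()["opening"])
s=snap("scene")
crop(s,195,175,100,80,8,"s12")
```

```text
shift [0.001, -0.0031, 0.0008] turn [-0.0002, 0.001, 0.0021] | ee [ 0.6271 -0.0538  0.0478] psi 172.42 t 18.9
[-2.52787525  0.2613266   2.50248289] 0.010504407054101047
```

View pics/s12.png

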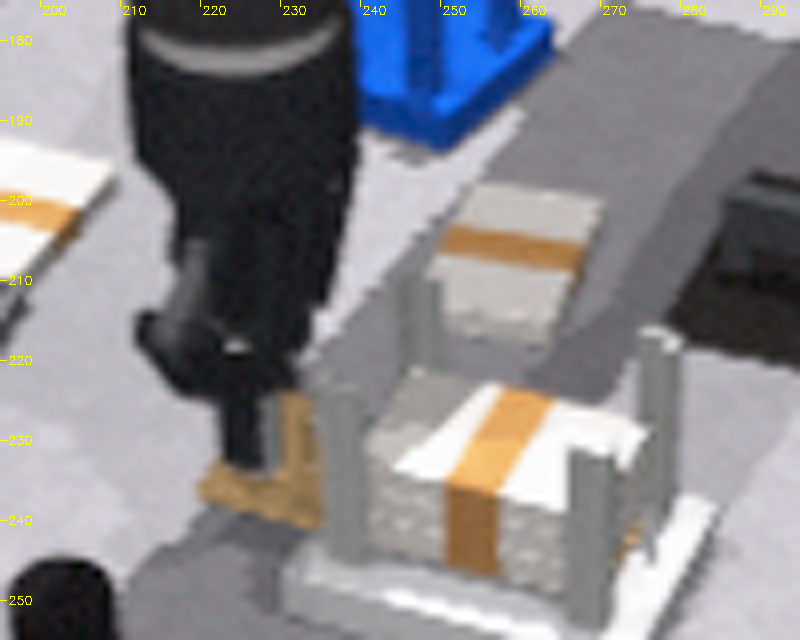

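move_arm([
  [[0,-0.005,0,0,0,0,0],[0,-0.012,0,0,0,0,0],[0,-0.02,0,0,0,0,0],[0,-0.028,0,0,0,0,0],[0,-0.036,0,0,0,0,0],[0,-0.044,0,0,0,0,0],[0,-0.05,0,0,0,0,0],[0,-0.05,0,0,0,0,0]],
])

```text
time_s: 19.95
ee_pos: [0.6203, -0.1046, 0.0478]
orientation: [[-0.991, 0.133, 0.001], [0.133, 0.991, -0.002], [-0.001, -0.002, -1.0]]
force: [-0.8, 0.7, 0.1]
opening: 0.0108
```

Run:
```python
from plan import *
goto((.6271-.065*.132,-.0538-.065*.991,.0478),172.42)
print(status.get_state()["force"],status.get_state()["opening"])
s=snap("scene")
crop(s,175,175,120,80,6,"s13")
```

```text
shift [-0.0, -0.0137, 0.0001] turn [-0.0019, 0.0009, -0.0009] | ee [ 0.6203 -0.1046  0.0478] psi 172.37 t 19.95
[-0.75375337  0.67670258  0.08883959] 0.010786503994624448
```

View pics/s13.png

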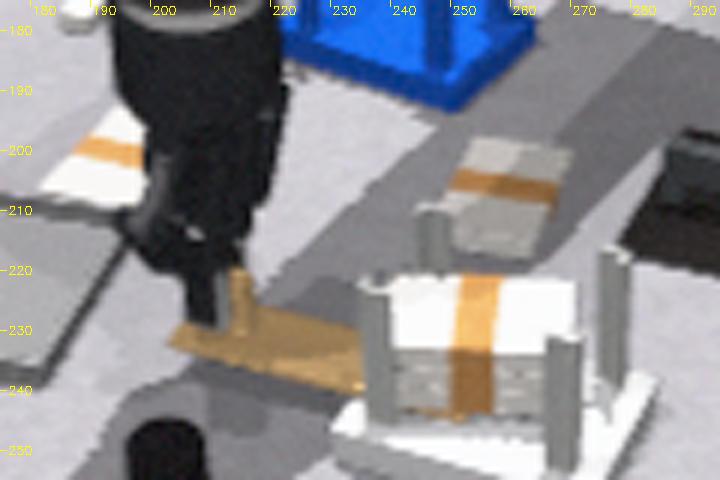

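move_arm([
  [[0,-0.008,0,0,0,0,0],[0,-0.016,0,0,0,0,0],[0,-0.024,0,0,0,0,0],[0,-0.032,0,0,0,0,0],[0,-0.04,0,0,0,0,0],[0,-0.048,0,0,0,0,0],[0,-0.056,0,0,0,0,0],[0,-0.06,0,0,0,0,0]],
])

```text
time_s: 21.0
ee_pos: [0.612, -0.1652, 0.0477]
orientation: [[-0.991, 0.134, -0.0], [0.134, 0.991, -0.003], [-0.0, -0.003, -1.0]]
force: [-0.6, 0.6, -0.2]
opening: 0.0108
```

Run:
```python
from plan import *
goto((.6271-.13*.132,-.0538-.13*.991,.0478),172.42)
print(status.get_state()["force"],status.get_state()["opening"])
s=snap("scene")
crop(s,175,175,120,80,6,"s14")
```

```text
shift [-0.0003, -0.0176, -0.0] turn [-0.0034, 0.0004, -0.0017] | ee [ 0.612  -0.1652  0.0477] psi 172.32 t 21.0
[-0.63800398  0.60325448 -0.24541458] 0.010834956422426809
```

View pics/s14.png

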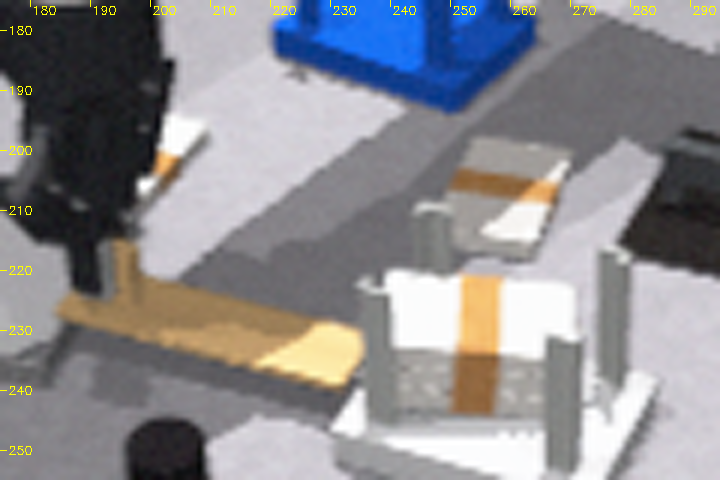

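move_arm([
  [[0,-0.008,0,0,0,0,0],[0,-0.016,0,0,0,0,0],[0,-0.024,0,0,0,0,0],[0,-0.032,0,0.003,0,0,0],[0,-0.04,-0.005,0.003,0,0,0],[0,-0.04,-0.03,0.003,0,0,0],[0,-0.04,-0.06,0.003,0,0,0],[0,-0.04,-0.06,0.003,0,0,0]],
])

```text
time_s: 22.05
ee_pos: [0.609, -0.2062, 0.1118]
orientation: [[-0.991, 0.134, 0.006], [0.134, 0.991, -0.01], [-0.008, -0.009, -1.0]]
force: [0.0, -0.8, -1.4]
opening: 0.0107
```

Run:
```python
from plan import *
from m import *
print(status.get_state()["force"],status.get_state()["opening"],status.get_state()["ee_pos"])
s=snap("scene");t=snap("top")
crop(s,130,150,160,120,5,"s15")
crop(t,215,130,160,110,5,"t15")
```

```text
[ 0.04577669 -0.77714936 -1.35301923] 0.010710248851281046 [ 0.60903606 -0.20621198  0.11184598]
```

View pics/s15.png

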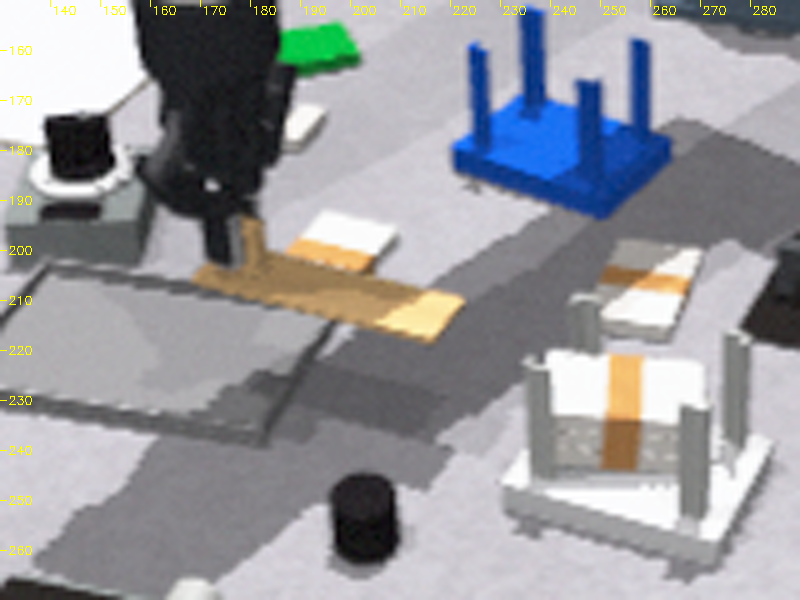

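View pics/t15.png

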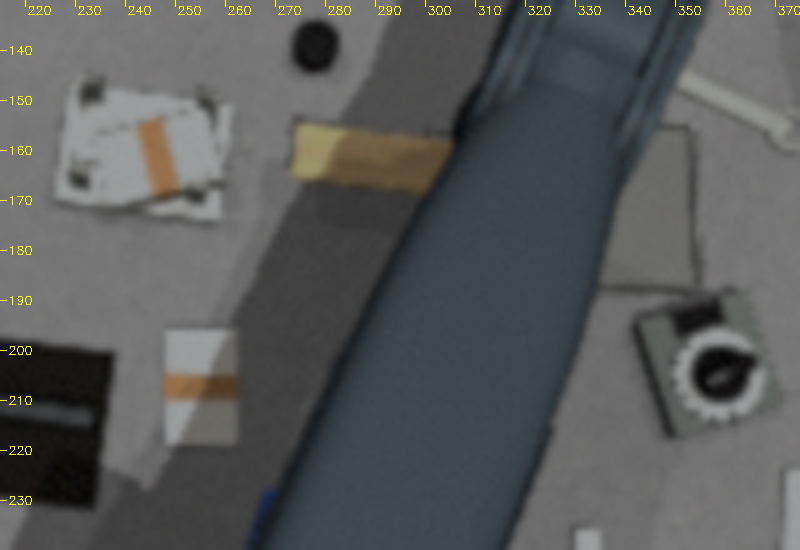

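Run:
```python
from plan import *
t=snap("top");s=snap("scene")
C=np.array([onz(t,np.array(p)-.5,.014) for p in [(300.6,155),(353,154.6),(355,188.6),(301.6,189.4)]])
for i in range(4): d=C[(i+1)%4]-C[i];print(C[i].round(4),np.linalg.norm(d).round(4),np.degrees(np.arctan2(d[1],d[0])).round(1))
print("tray mean",C.mean(0))
# scene corners (4x crop s_right origin 90,150)
D=np.array([onz(s,np.array([90+x/4,150+y/4])-.5,.014) for x,y in [(198,208),(115,310),(368,350),(434,243)]])
for i in range(4): d=D[(i+1)%4]-D[i];print(D[i].round(4),np.linalg.norm(d).round(4),np.degrees(np.arctan2(d[1],d[0])).round(1))
print(D.mean(0))
# board in hand: inner end edge
e=np.array(status.get_state()["ee_pos"])
p=onz(t,(273.2,160.0),.09);print("board inner end",p,"ee",e)
o=onz(t,(245,161.7),.056);yv=np.array([.134,.991]);xv=np.array([.991,-.134]);c=np.array([.6384,.0335])
print("stack",o,(o[:2]-c)@xv,(o[:2]-c)@yv)
```

```text
[ 0.6587 -0.1788  0.014 ] 0.1971 -89.7
[ 0.6596 -0.3758  0.014 ] 0.1287 -178.5
[ 0.5309 -0.3793  0.014 ] 0.1991 90.6
[ 0.5287 -0.1803  0.014 ] 0.13 0.7
tray mean [ 0.59446273 -0.27854655  0.014     ]
[ 0.5351 -0.3769  0.014 ] 0.1326 2.1
[ 0.6677 -0.3721  0.014 ] 0.1955 90.9
[ 0.6645 -0.1766  0.014 ] 0.1308 -179.1
[ 0.5337 -0.1787  0.014 ] 0.1983 -89.6
[ 0.60023878 -0.27607512  0.014     ]
board inner end [ 0.62390712 -0.07318167  0.09      ] ee [ 0.60566771 -0.20445287  0.10594466]
stack [0.62432305 0.02761609 0.056     ] -0.013161810847983764 -0.007717269909279435
```

Run:
```python
from plan import *
goto((.597,-.3345,.08),180.4)
```

```text
shift [-0.0089, -0.1299, 0.0267] turn [-0.0056, -0.0029, -0.1412] | ee [ 0.6057 -0.2045  0.1059] psi 172.31 t 22.25
```

move_arm([
  [[-0.002,-0.03,0,-0.003,-0.002,-0.03,0],[-0.004,-0.06,0,-0.005,-0.003,-0.07,0],[-0.006,-0.09,0,-0.005,-0.003,-0.11,0],[-0.0089,-0.12,0.01,-0.005,-0.003,-0.141,0],[-0.0089,-0.13,0.02,-0.005,-0.003,-0.141,0],[-0.0089,-0.13,0.0267,-0.005,-0.003,-0.141,0],[-0.0089,-0.13,0.0267,-0.005,-0.003,-0.141,0],[-0.0089,-0.13,0.0267,-0.005,-0.003,-0.141,0]],
])

```text
time_s: 23.25
ee_pos: [0.5974, -0.3334, 0.0802]
orientation: [[-1.0, -0.008, 0.0], [-0.008, 1.0, -0.0], [-0.0, -0.0, -1.0]]
force: [0.0, 0.0, -0.9]
opening: 0.0106
```

Run:
```python
from plan import *
goto((.597,-.3345,.0325),180.4)
s=snap("scene")
crop(s,90,150,150,110,5,"s16")
```

```text
shift [0.0004, -0.0011, 0.0477] turn [-0.0004, 0.0002, 0.0012] | ee [ 0.5974 -0.3334  0.0802] psi -179.53 t 23.25
```

View pics/s16.png

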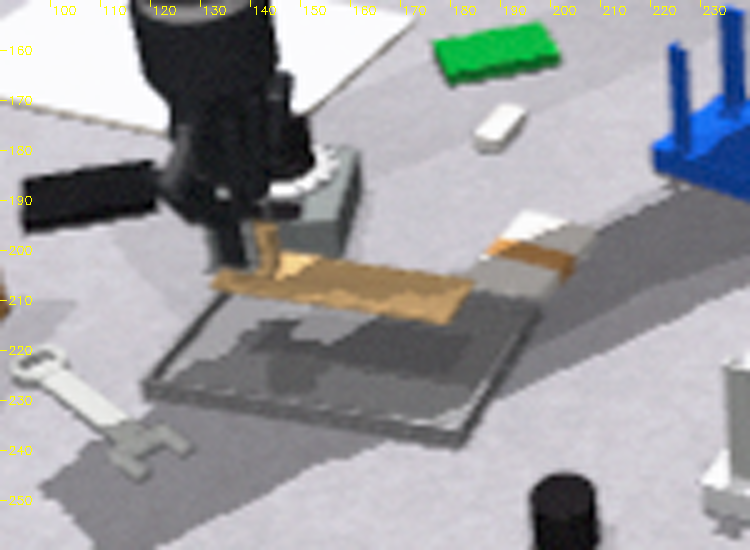

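move_arm([
  [[0,0,0.015,0,0,0,0],[0,0,0.03,0,0,0,0],[0,0,0.042,0,0,0,0],[0,0,0.0465,0,0,0,0],[0,0,0.048,0,0,0,0],[0,0,0.048,0,0,0,0]],
])

```text
time_s: 24.05
ee_pos: [0.5978, -0.334, 0.0329]
orientation: [[-1.0, -0.008, 0.001], [-0.008, 1.0, -0.001], [-0.001, -0.001, -1.0]]
force: [-0.2, 0.3, -0.7]
opening: 0.0109
```

Run:
```python
from plan import *
goto((.597,-.3345,.0325),180.4);print(status.get_state()["force"])
s=snap("scene")
crop(s,90,150,150,110,5,"s17")
```

```text
shift [0.0008, -0.0005, 0.0004] turn [-0.0013, 0.0014, 0.0011] | ee [ 0.5978 -0.334   0.0329] psi -179.54 t 24.05
[-0.15087871  0.25411664 -0.7246213 ]
```

View pics/s17.png

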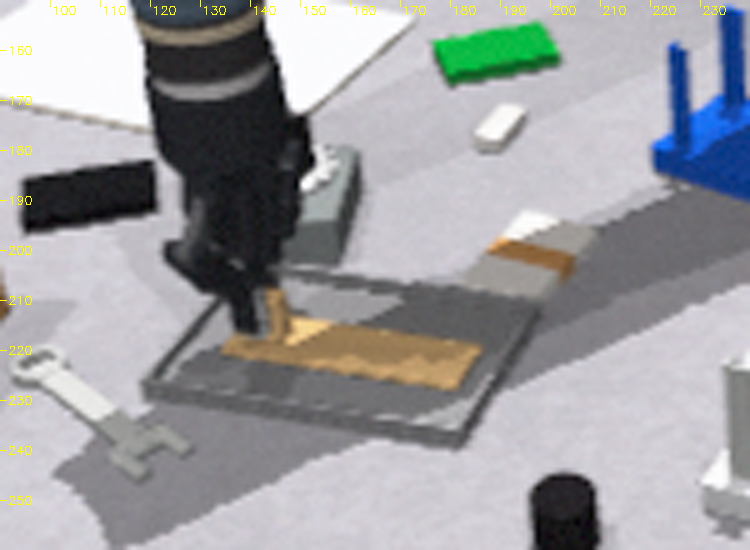

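move_arm([
  [[0,0,0.001,0,0,0,0],[0,0,0.001,0,0,0,0.02],[0,0,0.001,0,0,0,0.04],[0,0,0.001,0,0,0,0.04],[0,0,-0.03,0,0,0,0.04],[0,0,-0.08,0,0,0,0.04],[0,0.05,-0.12,0,0,0,0.04],[0,0.1,-0.16,0,0,0,0.04]],
])

```text
time_s: 25.1
ee_pos: [0.5969, -0.2357, 0.1926]
orientation: [[-1.0, -0.006, 0.003], [-0.006, 1.0, -0.002], [-0.003, -0.002, -1.0]]
force: [1.4, 1.2, 0.0]
opening: 0.04
```

Run:
```python
from plan import *
s=snap("scene");t=snap("top")
crop(s,90,150,190,120,4,"s18");crop(t,290,140,100,75,8,"t18")
```

```text
(no output)
```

View pics/s18.png

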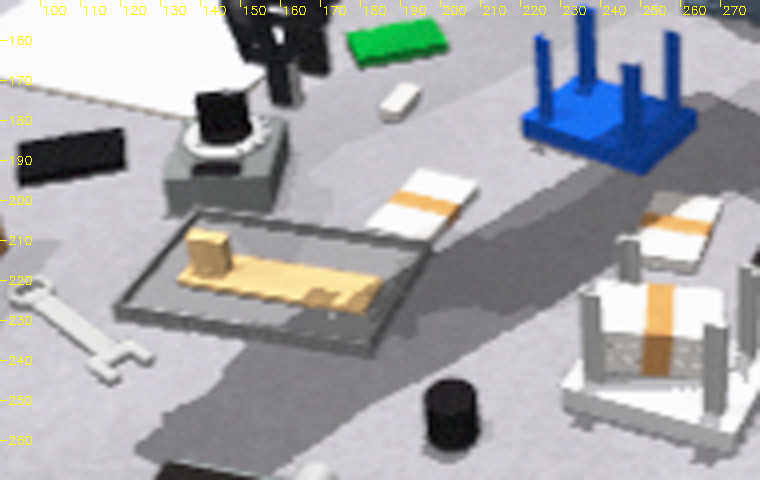

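View pics/t18.png

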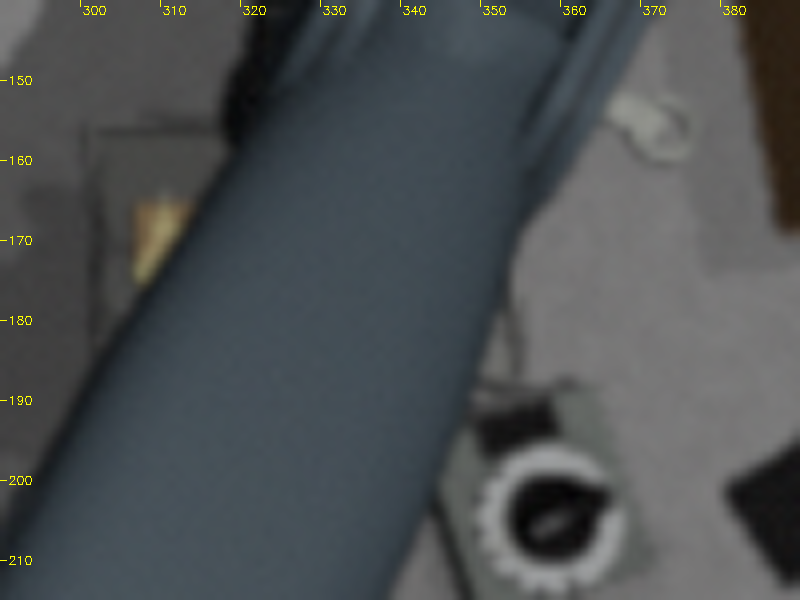

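Run:
```python
from plan import *
s=snap("scene");t=snap("top")
def st(im,x0,y0,w,h,k,name,gain):
    c=np.clip(im[y0:y0+h,x0:x0+w,::-1].astype(float)*gain,0,255).astype(np.uint8)
    c=cv2.resize(c,None,fx=k,fy=k,interpolation=cv2.INTER_CUBIC);cv2.imwrite(f"pics/{name}.png",c)
st(t["img"],340,185,40,35,16,"t19",3.0);st(s["img"],125,165,45,40,14,"s19",2.2)
```

View pics/t19.png

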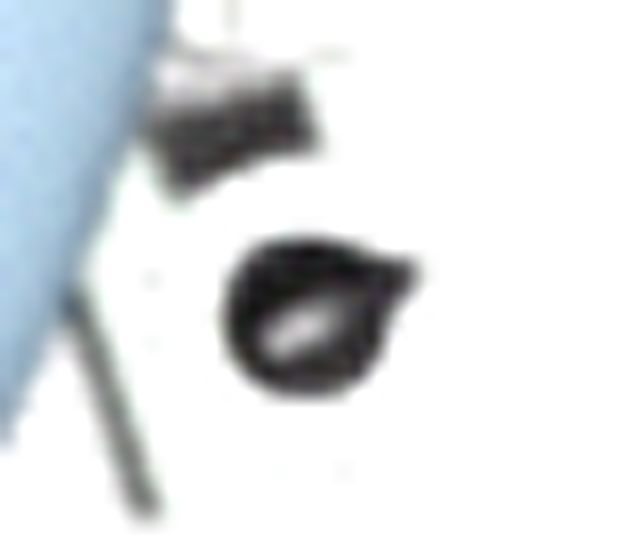

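View pics/s19.png

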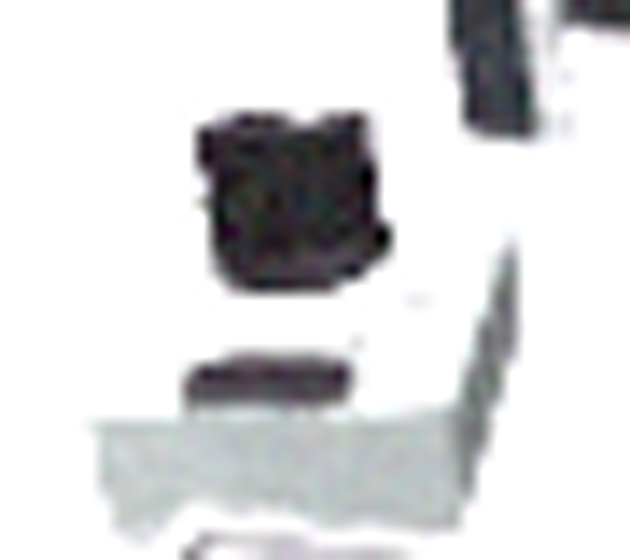

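Run:
```python
from plan import *
s=snap("scene");t=snap("top")
for v in (173.0,174,175):
    print(tri(t,(358.6,204.8),s,(144.9,v)))
# dial white ring center top view & box top
print("dial ring z.04",onz(t,(358.2,203.9),.04), "tip z.07",onz(t,(366-.5,201.75-.5),.07))
for z in (.06,.07,.08): p=onz(t,(358.6,204.8),z);print(z,p,proj(s,p))
```

```text
(array([ 0.4648893 , -0.37880497,  0.07740713]), np.float64(0.005971066500208606))
(array([ 0.46508529, -0.37957212,  0.07371302]), np.float64(0.00554864701874443))
(array([ 0.46528204, -0.38034163,  0.07000719]), np.float64(0.00512486601818504))
dial ring z.04 [ 0.46983338 -0.38440855  0.04      ] tip z.07 [ 0.47686276 -0.40303728  0.07      ]
0.06 [ 0.46500655 -0.38052197  0.06      ] [146.18158499 177.71988748]
0.07 [ 0.46424054 -0.37790176  0.07      ] [146.55680491 175.04871088]
0.08 [ 0.46347454 -0.37528156  0.08      ] [146.93516507 172.3551791 ]
```

Run:
```python
from plan import *
from m import *
s=snap("scene");t=snap("top")
g=t["img"].mean(2)
for thr in (120,135):
  for c,a,m in blobs(g>thr,345,190,375,217,30):
    cs,_=cv2.findContours(m.astype(np.uint8),cv2.RETR_EXTERNAL,cv2.CHAIN_APPROX_NONE)
    (x,y),r=cv2.minEnclosingCircle(max(cs,key=len));print(thr,c,a,(x,y),r,onz(t,(x,y),.037))
for c,a,m in blobs(g<50,351,196,370,215,20): print("dark",c,a,rect(m),onz(t,c,.045))
gs=s["img"].mean(2)
for c,a,m in blobs(gs<50,135,168,158,188,20):
    ys,xs=np.where(m);print("scene dark",c,a,xs.min(),xs.max(),ys.min(),ys.max())
for c,a,m in blobs(gs>200,128,170,162,197,20):
    ys,xs=np.where(m);print("scene ring",c,a,xs.min(),xs.max(),ys.min(),ys.max(), onz(s,((xs.min()+xs.max())/2,(ys.min()+ys.max())/2),.037))
for p in [(.4698,-.3844),(.4664,-.3848)]:
  for z in (.04,.07): print(p,z,proj(s,(*p,z)),proj(t,(*p,z)))
```

```text
120 [357.90265487 205.        ] 113 (358.5652160644531, 204.71739196777344) 9.087082862854004 [ 0.46707128 -0.38643101  0.037     ]
135 [358.03846154 204.42307692] 78 (358.5, 204.5) 8.746527671813965 [ 0.46786812 -0.38621829  0.037     ]
dark [358.97701149 204.09195402] 87 ((359.5, 204.5), (9.0, 11.0), 90.0) [ 0.46872845 -0.38590849  0.045     ]
scene dark [145.39583333 179.        ] 144 139 152 173 185
scene ring [136.176 172.952] 125 128 152 170 178 [ 0.41410176 -0.43387079  0.037     ]
scene ring [154.3  174.65] 20 153 156 171 177 [ 0.40208727 -0.38588389  0.037     ]
scene ring [129.97058824 185.35294118] 68 128 134 179 196 [ 0.4986425  -0.42080752  0.037     ]
scene ring [145.10714286 185.03571429] 56 136 156 179 188 [ 0.46465815 -0.38523384  0.037     ]
(0.4698, -0.3844) 0.04 [145.34771805 183.56440529] [358.19795556 203.90914091]
(0.4698, -0.3844) 0.07 [143.90753294 175.65700004] [360.36406756 203.24079568]
(0.4664, -0.3848) 0.04 [145.72836076 183.01248216] [358.33769644 204.83902614]
(0.4664, -0.3848) 0.07 [144.29612388 175.11536968] [360.50713522 204.18908982]
```

Run:
```python
from plan import *
goto((.468,-.3855,.15),30)
```

```text
shift [0.1288, -0.1477, 0.0389] turn [-0.0022, -0.0005, 2.6246] | ee [ 0.5959 -0.237   0.1887] psi -179.62 t 25.5
```

move_arm([
  [[0.02,-0.02,0,0,0,0.18,0.06],[0.04,-0.04,0,0,0,0.36,0.06],[0.06,-0.06,0,0,0,0.54,0.06],[0.08,-0.08,0,0,0,0.72,0.06],[0.1,-0.1,0,0,0,0.9,0.06],[0.12,-0.12,0,0,0,1.08,0.06],[0.1288,-0.14,0.02,0,0,1.26,0.06],[0.1288,-0.1477,0.0389,0,0,1.44,0.06]],
])

```text
time_s: 26.5
ee_pos: [0.4661, -0.3874, 0.148]
orientation: [[-0.127, 0.992, -0.003], [0.992, 0.127, 0.001], [0.002, -0.003, -1.0]]
force: [0.6, 0.7, 0.1]
opening: 0.0597
```

move_arm([
  [[0,0,0,0,0,0.18,0.06],[0,0,0,0,0,0.36,0.06],[0,0,0,0,0,0.54,0.06],[0,0,0,0,0,0.72,0.06],[0,0,0,0,0,0.9,0.06],[0,0,0,0,0,1.08,0.06],[0,0,0,0,0,1.18,0.06],[0,0,0,0,0,1.18,0.06]],
])

```text
time_s: 27.5
ee_pos: [0.465, -0.3877, 0.1462]
orientation: [[0.869, 0.495, -0.005], [0.495, -0.869, 0.003], [-0.003, -0.005, -1.0]]
force: [1.0, 0.5, 0.6]
opening: 0.0602
```

Run:
```python
from plan import *
goto((.468,-.3855,.064),30)
```

```text
shift [0.0039, -0.0, 0.0822] turn [-0.0054, 0.0032, -0.0054] | ee [ 0.465  -0.3877  0.1462] psi 29.69 t 27.5
```

move_arm([
  [[0.004,0,0.02,-0.003,0.003,0,0.06],[0.004,0,0.04,-0.005,0.003,0,0.06],[0.004,0,0.06,-0.005,0.003,0,0.06],[0.004,0,0.075,-0.005,0.003,0,0.06],[0.004,0,0.082,-0.005,0.003,0,0.06],[0.004,0,0.082,-0.005,0.003,0,0.06]],
])

```text
time_s: 28.25
ee_pos: [0.4678, -0.3854, 0.0636]
orientation: [[0.869, 0.496, -0.001], [0.496, -0.869, 0.001], [-0.0, -0.001, -1.0]]
force: [0.3, -0.4, 0.1]
opening: 0.0601
```

Run:
```python
from plan import *
goto((.468,-.3855,.064),30);print(status.get_state()["force"])
s=snap("scene")
crop(s,110,140,80,60,10,"s20")
```

```text
shift [0.0002, 0.0002, -0.0004] turn [-0.0015, 0.0005, -0.0052] | ee [ 0.4678 -0.3854  0.0636] psi 29.7 t 28.25
[ 0.32997713 -0.43589136  0.13241153]
```

View pics/s20.png

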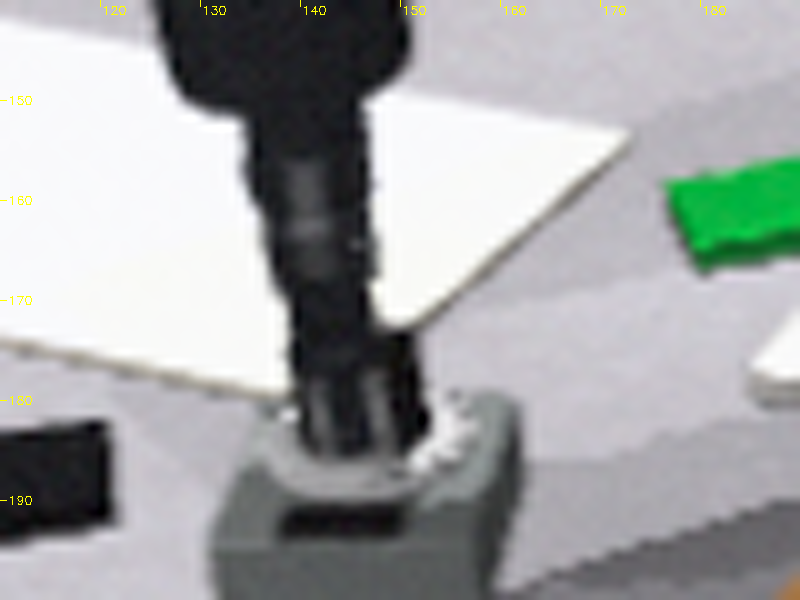

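move_arm([
  [[0,0,0,0,0,0,0],[0,0,0,0,0,0,0],[0,0,0,0,0,0,0],[0,0,0,0,0,0,0],[0,0,0,0,0,0,0],[0,0,0,0,0,0,0]],
], squeeze=30)

```text
time_s: 29.05
ee_pos: [0.4681, -0.3877, 0.0665]
orientation: [[0.869, 0.495, 0.0], [0.495, -0.869, -0.004], [-0.002, 0.004, -1.0]]
force: [-4.0, -2.9, 5.2]
opening: 0.0137
```

```bash
python3 st2.py
```

```text
psi 29.64829443331156 turned 90.52170556668844 1.5799018066595927 C [ 0.49527479 -0.43551299  0.06668264] tilt [ 2.0e-04 -4.4e-03 -1.0e+00]
F tool [-4.93  0.52 -5.2 ] T tool [-0.081 -0.785 -0.08 ] 0.013736925485771039 [-0.8   0.29  0.01  1.29 -0.    0.25]
```

move_arm([
  [[0,0,-0.001,0.004,0,0,0],[0,0,-0.001,0.004,0,-0.12,0],[0,0,-0.001,0.004,0,-0.25,0],[0,0,-0.001,0.004,0,-0.38,0],[0,0,-0.001,0.004,0,-0.5,0],[0,0,-0.001,0.004,0,-0.6,0],[0,0,-0.001,0.004,0,-0.7,0],[0,0,-0.001,0.004,0,-0.7,0]],
])

```text
time_s: 30.05
ee_pos: [0.4699, -0.3855, 0.0665]
orientation: [[0.345, 0.939, 0.001], [0.939, -0.345, 0.003], [0.003, -0.0, -1.0]]
force: [4.5, 3.6, -3.0]
opening: 0.014
```

```bash
python3 st2.py
```

```text
psi 69.82908358971679 turned 50.340916410283214 0.8786147398306867 C [ 0.52149926 -0.40442604  0.06648031] tilt [ 8.e-04  3.e-03 -1.e+00]
F tool [4.93 2.96 3.02] T tool [-0.873  0.879 -0.006] 0.013967785419984408 [-0.8   0.3   0.02  1.29  0.   -0.45]
```

move_arm([
  [[0,0,0,0,0,-0.1,0],[0,0,0,0,0,-0.2,0],[0,0,0,0,0,-0.3,0],[0,0,0,0,0,-0.4,0],[0,0,0,0,0,-0.4,0]],
])

```text
time_s: 30.68
ee_pos: [0.4702, -0.3838, 0.0665]
orientation: [[-0.047, 0.999, 0.001], [0.999, 0.047, 0.006], [0.006, 0.002, -1.0]]
force: [0.7, 4.9, 2.0]
opening: 0.0135
```

```bash
python3 st2.py
```

```text
psi 92.69160083236129 turned 27.478399167638713 0.47958853865256484 C [ 0.52511719 -0.38120275  0.06656356] tilt [ 0.0013  0.0063 -1.    ]
F tool [ 4.89  0.97 -1.95] T tool [-0.196  0.9   -0.023] 0.013469630752623479 [-0.8   0.3   0.02  1.3   0.01 -0.84]
```

move_arm([
  [[0.001,0,0,0,0.003,-0.1,0],[0.001,0,0,0,0.005,-0.2,0],[0.001,0,0,0,0.005,-0.28,0],[0.001,0,0,0,0.005,-0.28,0]],
])

```text
time_s: 31.18
ee_pos: [0.4699, -0.3827, 0.0665]
orientation: [[-0.317, 0.949, 0.0], [0.949, 0.317, 0.011], [0.011, 0.004, -1.0]]
force: [-0.7, 1.9, 2.7]
opening: 0.0131
```

```bash
python3 st2.py
```

```text
psi 108.45504208688327 turned 11.714957913116734 0.2044645873164508 C [ 0.52209084 -0.3653277   0.06673822] tilt [ 0.      0.0115 -0.9999]
F tool [ 2.11 -0.09 -2.71] T tool [-0.012  0.261  0.853] 0.01313423598328007 [-0.8   0.3   0.02  1.3   0.01 -1.12]
```

move_arm([
  [[0,0,0,0.003,0,-0.06,0],[0,0,0,0.003,0,-0.06,0]],
])

```text
time_s: 31.42
ee_pos: [0.4699, -0.3828, 0.0666]
orientation: [[-0.366, 0.931, -0.002], [0.93, 0.366, 0.011], [0.011, 0.002, -1.0]]
force: [0.4, 3.2, 1.7]
opening: 0.0136
```

```bash
python3 st2.py
```

```text
psi 111.48549714146347 turned 8.684502858536533 0.15157316878032184 C [ 0.52109294 -0.36262938  0.06674373] tilt [-0.0022  0.011  -0.9999]
F tool [ 2.81  1.57 -1.7 ] T tool [-0.269  0.282  2.05 ] 0.013608897647970365 [-0.8   0.3   0.02  1.3   0.01 -1.17]
```

move_arm([
  [[0,0,0,0,0,0.04,0],[0,0,0,0,0,0.06,0],[0,0,0,0,0,0.06,0.03],[0,0,0,0,0,0.06,0.05],[0,0,0,0,0,0.06,0.05],[0,0,-0.03,0,0,0.06,0.05],[0,0,-0.08,0,0,0.06,0.05],[0,0,-0.13,0,0,0.06,0.05]],
])

```text
time_s: 32.42
ee_pos: [0.4699, -0.3841, 0.1975]
orientation: [[-0.31, 0.951, -0.003], [0.951, 0.31, 0.011], [0.012, 0.001, -1.0]]
force: [0.2, 0.0, 0.4]
opening: 0.0501
```

Run:
```python
from plan import *
goto((.5,.0,.25),180)
```

```text
shift [0.3564, 0.1478, -0.0483] turn [0.0079, -0.0098, -1.2552] | ee [ 0.4699 -0.3841  0.1975] psi 108.08 t 32.42
```

Run:
```python
from plan import *
goto((.4,.3,.25),171)
```

```text
shift [0.6726, 0.1459, -0.0445] turn [0.007, -0.0102, -1.0981] | ee [ 0.4699 -0.3841  0.1975] psi 108.08 t 32.42
```

move_arm([
  [[0.67,0.146,-0.0445,0.007,-0.01,-1.098,0.05],[0.67,0.146,-0.0445,0.007,-0.01,-1.098,0.05],[0.67,0.146,-0.0445,0.007,-0.01,-1.098,0.05],[0.67,0.146,-0.0445,0.007,-0.01,-1.098,0.085],[0.67,0.146,-0.0445,0.007,-0.01,-1.098,0.085],[0.67,0.146,-0.0445,0.007,-0.01,-1.098,0.085],[0.67,0.146,-0.0445,0.007,-0.01,-1.098,0.085],[0.67,0.146,-0.0445,0.007,-0.01,-1.098,0.085]],
])

```text
time_s: 33.42
ee_pos: [0.4195, 0.1135, 0.2359]
orientation: [[-0.988, 0.156, 0.002], [0.156, 0.988, 0.0], [-0.002, 0.0, -1.0]]
force: [0.2, -1.0, 1.3]
opening: 0.0847
```

move_arm([
  [[0.0,0.0,0,0,0,0,0.085],[0.0,0,0,0,0,0,0.085]],
])

```text
time_s: 33.67
ee_pos: [0.4196, 0.1135, 0.236]
orientation: [[-0.988, 0.155, 0.002], [0.155, 0.988, -0.001], [-0.002, -0.001, -1.0]]
force: [-0.3, -0.9, -0.3]
opening: 0.0847
```

Run:
```python
from plan import *
print(status.get_state()["ee_pos"])
s=snap("scene");t=snap("top")
crop(t,225,135,160,110,5,"t22");crop(s,215,190,80,75,8,"s22");crop(s,110,150,140,100,5,"s22b")
```

```text
[0.41955488 0.1134747  0.23596006]
```

View pics/t22.png

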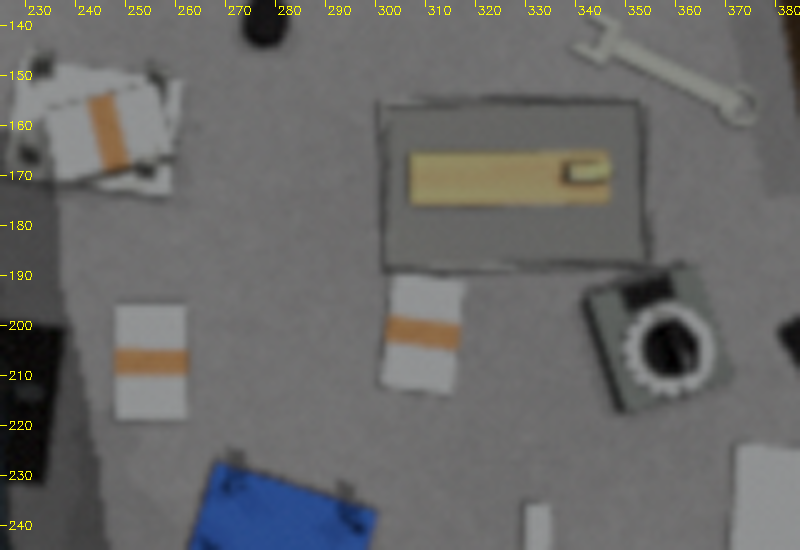

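View pics/s22.png

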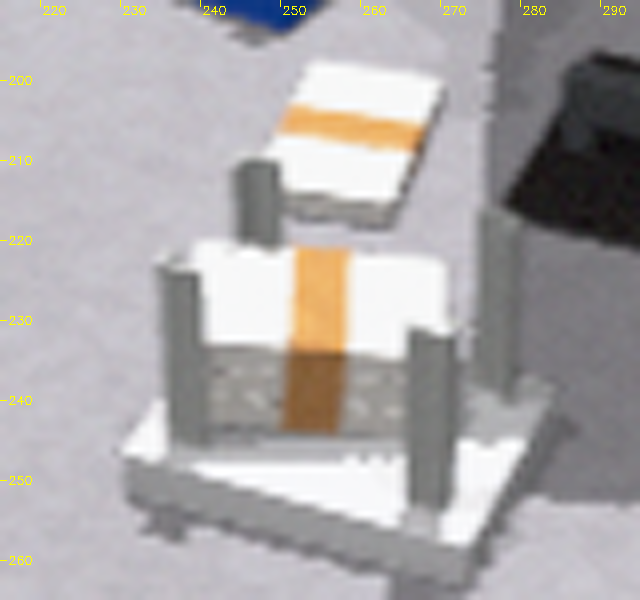

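View pics/s22b.png

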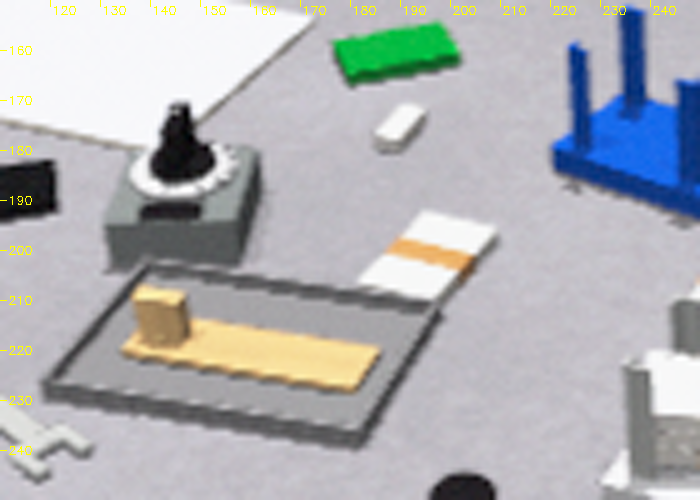

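Run:
```python
from plan import *
from m import *
s=snap("scene");t=snap("top")
T=t["img"].astype(int);O=(T[:,:,0]-T[:,:,2]>40)
for c,a,m in blobs(O,235,145,330,225,20):
    ys,xs=np.where(m);w=(T[:,:,0]-T[:,:,2])[ys,xs]-20
    p=np.stack([xs,ys],1);mu=(p*w[:,None]).sum(0)/w.sum()
    u,sv,vt=np.linalg.svd((p-mu)*np.sqrt(w)[:,None]);d=vt[0]
    z=.056 if mu[1]<175 else .012
    A=onz(t,mu-6*d,z);B=onz(t,mu+6*d,z);v=B-A
    print("band",mu.round(2),onz(t,mu,z).round(4),"band dir world deg",np.degrees(np.arctan2(v[1],v[0])).round(1),a)
S=s["img"].astype(int)
OS=(S[:,:,0]-S[:,:,2]>60)&(S[:,:,0]>190)
for c,a,m in blobs(OS,170,190,290,240,20):
    z=.056 if c[1]>215 else .012
    print("scene",c.round(2),onz(s,c,z).round(4),a)
yv=np.array([.134,.991]);xv=np.array([.991,-.134]);c=np.array([.6384,.0335])
def mag(p): return (p[:2]-c)@xv,(p[:2]-c)@yv
# stack top corners in scene (s22: 8x origin 215,190)
for x,y in [(190,240),(447,258),(447,352),(205,345)]:
    p=onz(s,(215+x/8-.5,190+y/8-.5),.056);print("corner",p.round(4),np.round(mag(p),4))
crop(t,225,140,40,40,18,"t23")
```

```text
band [246.24 161.17] [0.6263 0.0231 0.056 ] band dir world deg -166.5 71
band [318.48 170.06] [ 0.5926 -0.2395  0.056 ] band dir world deg -89.8 205
band [309.09 201.12] [ 0.4831 -0.2094  0.012 ] band dir world deg -97.8 71
band [254.83 206.94] [ 0.4623 -0.0079  0.012 ] band dir world deg -91.0 72
scene [195.41 200.38] [ 0.4829 -0.2075  0.012 ] 56
scene [258.45 205.61] [ 0.4619 -0.0064  0.012 ] 64
scene [176.34 221.79] [ 0.6532 -0.1921  0.056 ] 121
scene [254.5 227. ] [0.6225 0.0232 0.056 ] 82
corner [ 0.6011 -0.0291  0.056 ] [-0.0285 -0.067 ]
corner [0.5892 0.0598 0.056 ] [-0.0523  0.0194]
corner [0.639  0.0711 0.056 ] [-0.0044  0.0373]
corner [ 0.6552 -0.0077  0.056 ] [ 0.0222 -0.0386]
```

View pics/t23.png

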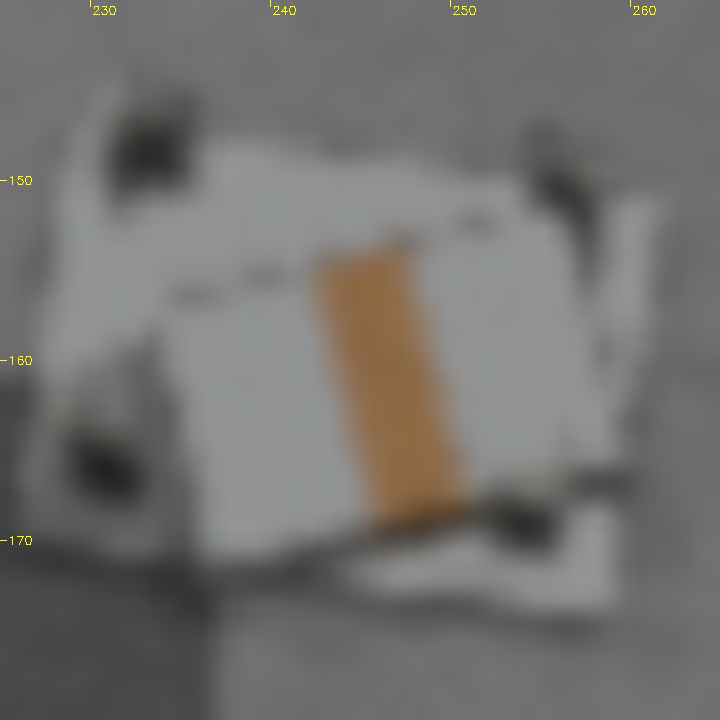

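Run:
```python
from plan import *
goto((.624,.025,.15),193.5)
```

```text
shift [-0.2154, -0.0534, 0.0859] turn [-0.0004, 0.0012, -0.3955] | ee [0.4198 0.112  0.2357] psi 170.84 t 33.88
```

move_arm([
  [[-0.05,-0.013,0,0,0,-0.1,0.085],[-0.1,-0.026,0,0,0,-0.2,0.085],[-0.15,-0.04,0.02,0,0,-0.3,0.085],[-0.2,-0.053,0.05,0,0,-0.395,0.085],[-0.2154,-0.0534,0.086,0,0,-0.395,0.085],[-0.2154,-0.0534,0.086,0,0,-0.395,0.085],[-0.2154,-0.0534,0.086,0,0,-0.395,0.085]],
])

```text
time_s: 34.75
ee_pos: [0.6238, 0.0241, 0.1509]
orientation: [[-0.973, -0.232, 0.001], [-0.232, 0.973, -0.0], [-0.001, -0.001, -1.0]]
force: [0.2, 0.3, 0.6]
opening: 0.0851
```

Run:
```python
from plan import *
goto((.624,.025,.042),193.5)
```

```text
shift [-0.0003, 0.0009, 0.1089] turn [-0.0006, 0.0012, -0.0018] | ee [0.6238 0.0241 0.1509] psi -166.61 t 34.75
```

move_arm([
  [[0,0.001,0.025,0,0.001,0,0.085],[0,0.001,0.05,0,0.001,0,0.085],[0,0.001,0.07,0,0.001,0,0.085],[0,0.001,0.075,0,0.001,0,0.085],[0,0.001,0.075,0,0.001,0,0.085]],
])

```text
time_s: 35.38
ee_pos: [0.6242, 0.0252, 0.0778]
orientation: [[-0.973, -0.232, 0.003], [-0.232, 0.973, -0.001], [-0.003, -0.001, -1.0]]
force: [0.6, -0.1, 0.1]
opening: 0.0849
```

Run:
```python
from plan import *
goto((.624,.025,.042),193.5)
s=snap("scene")
crop(s,205,165,90,90,7,"s24")
```

```text
shift [0.0003, -0.0001, 0.0358] turn [-0.0013, 0.0025, -0.0017] | ee [0.6242 0.0252 0.0778] psi -166.6 t 35.38
```

View pics/s24.png

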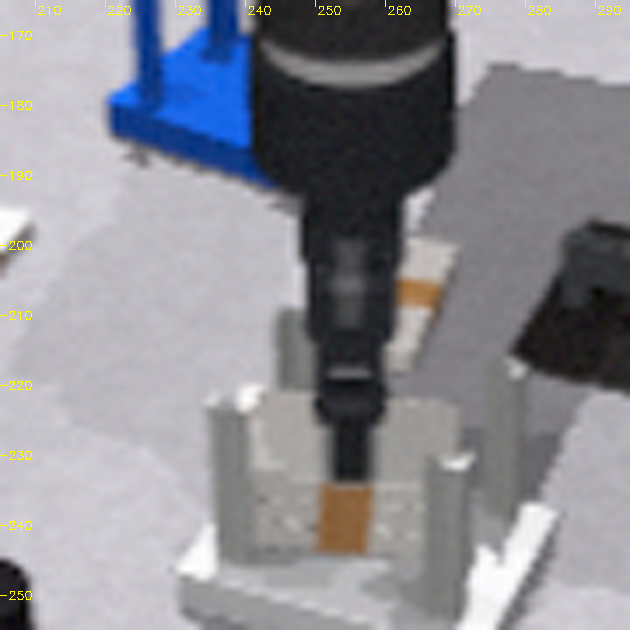

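move_arm([
  [[0,0,0.012,-0.001,0.002,0,0.085],[0,0,0.022,-0.001,0.002,0,0.085],[0,0,0.03,-0.001,0.002,0,0.085],[0,0,0.035,-0.001,0.002,0,0.085],[0,0,0.035,-0.001,0.002,0,0.085]],
], squeeze=20)

```text
time_s: 36.05
ee_pos: [0.6241, 0.0251, 0.0422]
orientation: [[-0.973, -0.232, -0.0], [-0.232, 0.973, -0.0], [0.0, -0.0, -1.0]]
force: [-0.7, -0.7, 0.5]
opening: 0.0849
```

Run:
```python
from plan import *
goto((.624,.025,.042),193.5);print(status.get_state()["force"])
```

```text
shift [0.0001, -0.0001, 0.0002] turn [-0.0001, -0.0003, -0.0017] | ee [0.6241 0.0251 0.0422] psi -166.6 t 36.05
[-0.67057995 -0.66023328  0.53269871]
```

move_arm([
  [[0,0,0,0,0,0,0.07],[0,0,0,0,0,0,0.06],[0,0,0,0,0,0,0.055],[0,0,0,0,0,0,0.05],[0,0,0,0,0,0,0.05],[0,0,0,0,0,0,0.05]],
], squeeze=20)

```text
time_s: 36.8
ee_pos: [0.6245, 0.0263, 0.0434]
orientation: [[-0.973, -0.232, 0.001], [-0.232, 0.973, 0.002], [-0.001, 0.001, -1.0]]
force: [-2.7, 4.0, 6.2]
opening: 0.0538
```

Run:
```python
from plan import *
# target centre shift: mag (+.012,+.012)
yv=np.array([.134,.991]);xv=np.array([.991,-.134])
e=np.array(status.get_state()["ee_pos"]);d=.012*xv+.012*yv
goto((e[0]+d[0],e[1]+d[1],.042),193.5);print(status.get_state()["force"],status.get_state()["opening"])
s=snap("scene")
crop(s,205,165,90,90,7,"s25")
```

```text
shift [-0.0155, 0.0069, 0.0015] turn [0.0014, 0.0012, -0.001] | ee [0.6245 0.0263 0.0434] psi -166.56 t 36.8
[-2.71207209  3.96673133  6.20553787] 0.0538305418313174
```

View pics/s25.png

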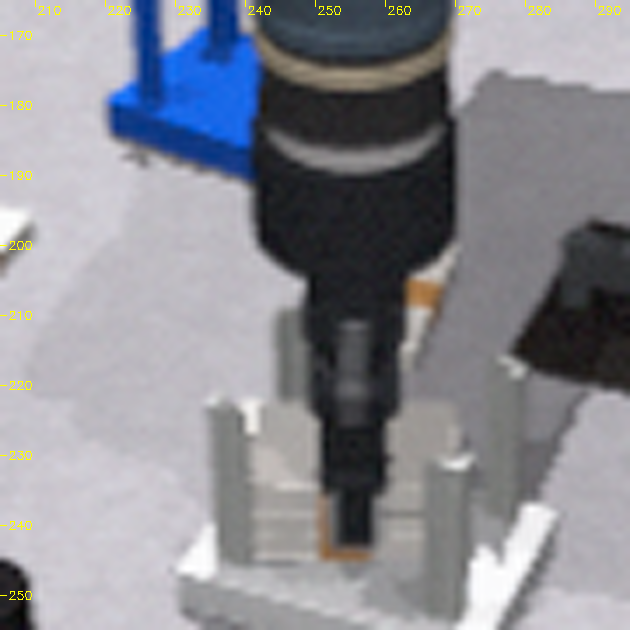

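move_arm([
  [[-0.004,0.002,-0.0003,0,0,0,0.05],[-0.008,0.004,-0.0003,0,0,0,0.05],[-0.012,0.006,-0.0003,0,0,0,0.05],[-0.0155,0.007,-0.0003,0,0,0,0.05],[-0.0155,0.007,-0.0003,0,0,0,0.05],[-0.0155,0.007,-0.0003,0,0,0,0.05]],
])

```text
time_s: 37.6
ee_pos: [0.6269, 0.0302, 0.0428]
orientation: [[-0.974, -0.225, -0.024], [-0.225, 0.974, -0.012], [0.026, -0.006, -1.0]]
force: [-26.3, -12.1, 17.4]
opening: 0.0537
```

Run:
```python
from plan import *
goto((.638,.0364,.042),193.5);print(status.get_state()["force"],status.get_state()["opening"])
s=snap("scene")
crop(s,205,165,90,90,7,"s26")
```

```text
shift [-0.0122, 0.0036, 0.0004] turn [-0.0059, -0.0257, -0.0085] | ee [0.6269 0.0302 0.0428] psi -166.99 t 37.6
[-26.28066501 -12.08525837  17.42522974] 0.053702105420521104
```

View pics/s26.png

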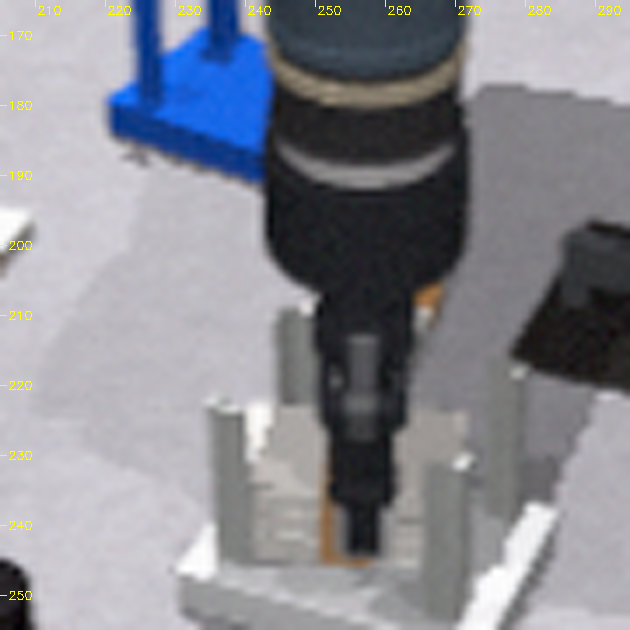

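move_arm([
  [[0.003,0.001,-0.0005,-0.006,-0.025,-0.008,0.05],[0.003,0.001,-0.0005,-0.006,-0.025,-0.008,0.05],[0.0015,0.0045,-0.0005,-0.006,-0.025,-0.008,0.05],[0,0.0075,-0.0005,-0.006,-0.025,-0.008,0.05],[-0.0008,0.0104,-0.0005,-0.006,-0.025,-0.008,0.05],[-0.0008,0.0104,-0.0005,-0.006,-0.025,-0.008,0.05]],
])

```text
time_s: 38.4
ee_pos: [0.6256, 0.039, 0.0433]
orientation: [[-0.973, -0.233, -0.001], [-0.233, 0.973, -0.004], [0.002, -0.004, -1.0]]
force: [-0.2, -4.7, 1.5]
opening: 0.0538
```

```bash
cat > st3.py <<'E'
from plan import *
goto((.638,.0364,.042),193.5);st=status.get_state();print(st["force"],st["opening"])
yv=np.array([.134,.991]);xv=np.array([.991,-.134]);c=np.array([.6384,.0335])
d=np.array(st["ee_pos"])[:2]-c;print("mag TCP",d@xv,d@yv)
E
python3 st3.py
```

```text
shift [-0.0115, -0.0054, 0.0013] turn [-0.0041, -0.0016, -0.0008] | ee [0.6256 0.039  0.0433] psi -166.54 t 38.4
[-0.17643281 -4.69482985  1.53477482] 0.05376316408709174
mag TCP -0.01340182809117785 0.0037020875838122756
```

move_arm([
  [[-0.003,-0.001,0,-0.004,-0.002,0,0.05],[-0.006,-0.002,0,-0.004,-0.002,0,0.05],[-0.009,-0.003,0,-0.004,-0.002,0,0.05],[-0.012,-0.0045,0,-0.004,-0.002,0,0.05],[-0.012,-0.0045,0,-0.004,-0.002,0,0.05],[-0.012,-0.0045,0,-0.004,-0.002,0,0.05]],
])

```text
time_s: 39.15
ee_pos: [0.6366, 0.039, 0.0433]
orientation: [[-0.972, -0.234, -0.004], [-0.234, 0.972, 0.003], [0.003, 0.003, -1.0]]
force: [-6.8, 1.5, 6.9]
opening: 0.0539
```

```bash
python3 st3.py
```

```text
shift [-0.0008, -0.0029, 0.0012] turn [0.0033, -0.0029, 0.0003] | ee [0.6366 0.039  0.0433] psi -166.48 t 39.15
[-6.82184085  1.50005607  6.9465196 ] 0.05392593193737689
mag TCP -0.0025382073959494653 0.00519768970549003
```

move_arm([
  [[0,0,0,0,0,0,0.06],[0,0,0,0,0,0,0.075],[0,0,0,0,0,0,0.085],[0,0,0,0,0,0,0.085],[0,0,-0.03,0,0,0,0.085],[0,0,-0.08,0,0,0,0.085],[0,0,-0.13,0,0,0,0.085],[0.06,0,-0.15,0,0,0,0.085]],
])

```text
time_s: 40.15
ee_pos: [0.5844, 0.0245, 0.1959]
orientation: [[-0.972, -0.235, 0.004], [-0.235, 0.972, 0.002], [-0.004, 0.001, -1.0]]
force: [-0.6, 0.0, 1.1]
opening: 0.085
```

Run:
```python
from plan import *
from m import *
goto((.4623,-.0072,.15),179)
s=snap("scene");t=snap("top")
T=t["img"].astype(int)
crop(s,215,190,80,75,8,"s27");crop(t,225,140,110,85,7,"t27")
```

```text
shift [0.1263, -0.0022, 0.0453] turn [0.0016, 0.0043, 0.2543] | ee [0.5844 0.0245 0.1959] psi -166.43 t 40.15
```

View pics/s27.png

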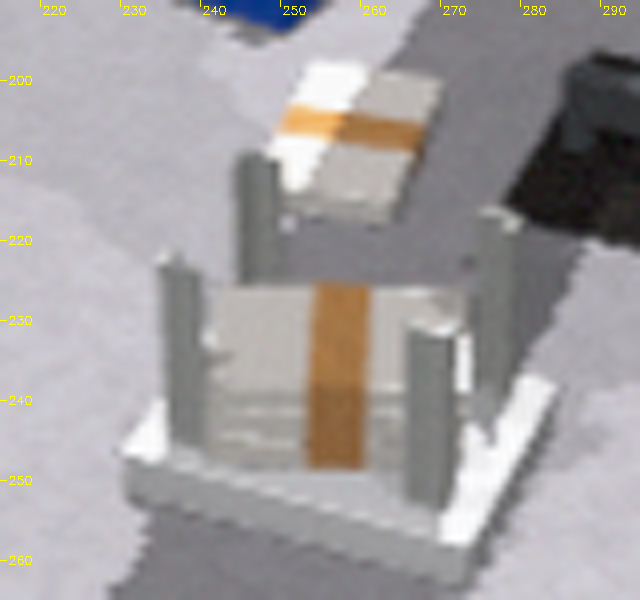

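View pics/t27.png

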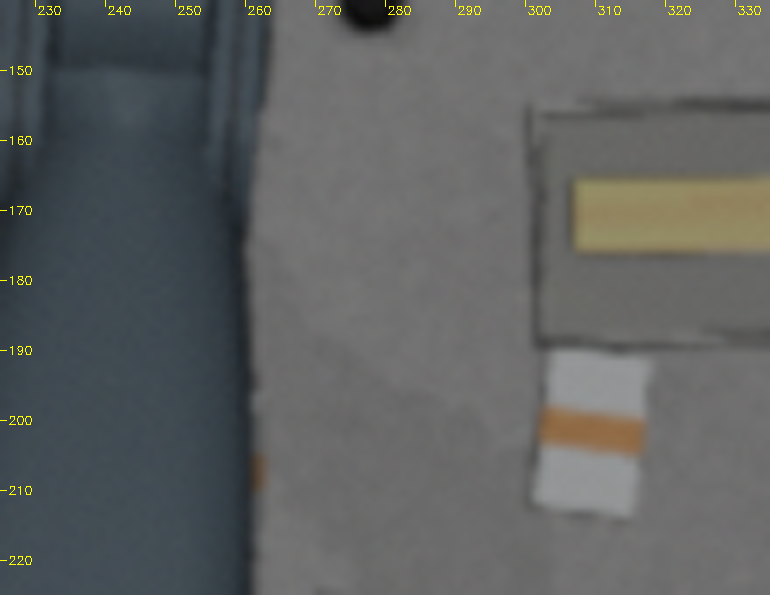

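Run:
```python
from plan import *
goto((.4621,-.0072,.1),89)
```

```text
shift [0.1173, -0.0044, 0.0957] turn [-0.002, -0.0063, 1.8233] | ee [0.5757 0.0242 0.1952] psi -166.53 t 40.25
```

move_arm([
  [[0.03,0,0,0,0,0.18,0.085],[0.06,-0.002,0,0,0,0.36,0.085],[0.09,-0.004,0,0,0,0.54,0.085],[0.117,-0.0044,0,0,0,0.72,0.085],[0.117,-0.0044,0.02,0,0,0.9,0.085],[0.117,-0.0044,0.04,0,0,1.08,0.085],[0.117,-0.0044,0.04,0,0,1.26,0.085],[0.117,-0.0044,0.04,0,0,1.44,0.085]],
])

```text
time_s: 41.25
ee_pos: [0.4627, -0.0072, 0.1551]
orientation: [[-0.352, 0.936, -0.006], [0.936, 0.352, 0.002], [0.004, -0.005, -1.0]]
force: [-0.1, -0.5, 0.3]
opening: 0.085
```

Run:
```python
from plan import *
goto((.4621,-.0072,.1),89)
s=snap("scene")
from m import *
S=s["img"].astype(int)
OS=(S[:,:,0]-S[:,:,2]>60)
for c,a,m in blobs(OS,170,190,290,213,10): print(c,a,onz(s,c,.012))
crop(s,150,160,150,110,5,"s28")
```

```text
shift [-0.0, -0.0003, 0.0551] turn [-0.0053, -0.0033, 0.3772] | ee [ 0.4627 -0.0072  0.1551] psi 110.61 t 41.25
[195.81355932 200.45762712] 59 [ 0.4830463  -0.20606387  0.012     ]
[258.93877551 205.67346939] 49 [ 0.46187209 -0.00487309  0.012     ]
```

View pics/s28.png

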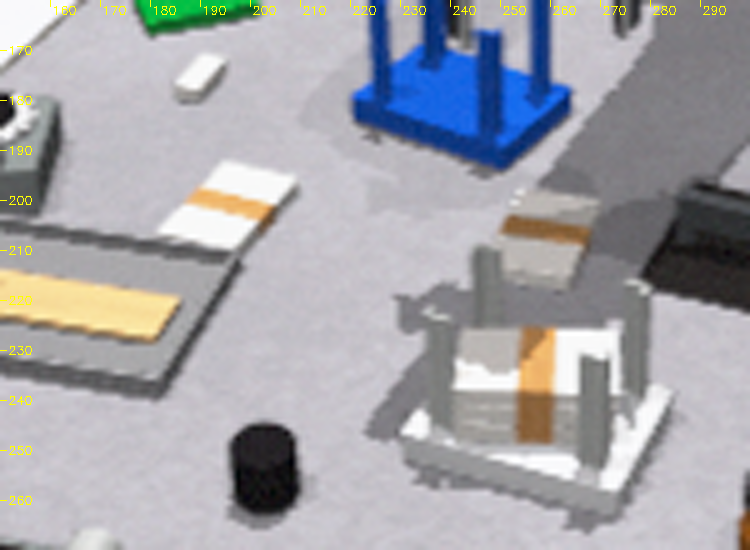

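move_arm([
  [[0,0,0,-0.003,0,0.18,0.085],[0,0,0.03,-0.005,-0.003,0.36,0.085],[0,0,0.07,-0.005,-0.003,0.377,0.085],[0,0,0.11,-0.005,-0.003,0.377,0.085],[0,0,0.13,-0.005,-0.003,0.377,0.085],[0,0,0.137,-0.005,-0.003,0.377,0.085],[0,0,0.137,-0.005,-0.003,0.377,0.085]],
])

```text
time_s: 42.18
ee_pos: [0.4623, -0.007, 0.0185]
orientation: [[0.02, 1.0, 0.0], [1.0, -0.02, 0.0], [0.0, 0.0, -1.0]]
force: [0.6, -0.3, -0.7]
opening: 0.0849
```

Run:
```python
from plan import *
goto((.4621,-.0072,.018),89);print(status.get_state()["force"])
s=snap("scene")
crop(s,220,170,80,60,9,"s29")
```

```text
shift [-0.0002, -0.0002, 0.0005] turn [0.0002, -0.0002, -0.0026] | ee [ 0.4623 -0.007   0.0185] psi 88.85 t 42.17
[ 0.62458011 -0.33702174 -0.74103007]
```

View pics/s29.png

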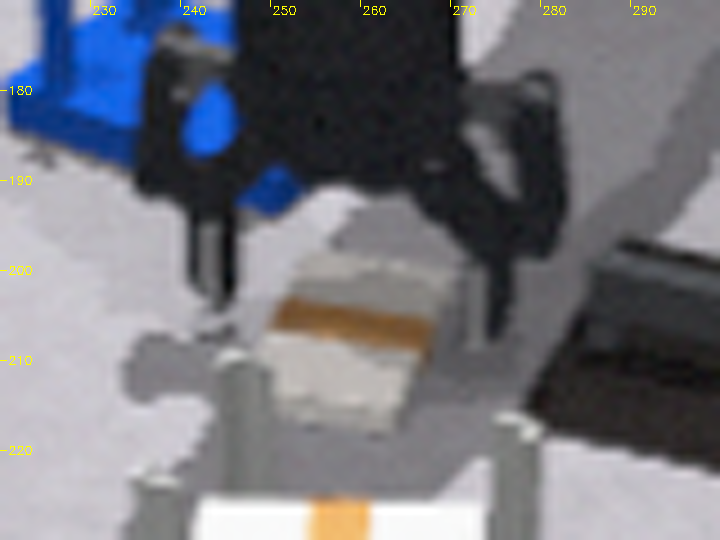

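move_arm([
  [[0,0,0,0,0,0,0.06],[0,0,0,0,0,0,0.04],[0,0,0,0,0,0,0.04],[0,0,0,0,0,0,0.04],[0,0,0,0,0,0,0.04]],
], squeeze=40)

```text
time_s: 42.85
ee_pos: [0.4644, -0.0074, 0.0209]
orientation: [[0.02, 1.0, 0.005], [1.0, -0.02, -0.001], [-0.001, 0.005, -1.0]]
force: [-0.6, -0.5, 5.4]
opening: 0.0524
```

Run:
```python
from plan import *
st=status.get_state();print(st["opening"],st["force"])
goto((.638,.0337,.15),172.3)
```

```text
0.05241698648073161 [-0.57974153 -0.499907    5.44286369]
shift [0.0445, 0.1733, -0.1283] turn [0.0036, 0.0041, -1.4565] | ee [ 0.4644 -0.0074  0.0209] psi 88.85 t 42.85
```

move_arm([
  [[0,0,-0.04,0,0,0,0.04],[0,0,-0.09,0,0,-0.1,0.04],[0.01,0.03,-0.135,0,0,-0.27,0.04],[0.02,0.07,-0.135,0,0,-0.45,0.04],[0.03,0.11,-0.135,0,0,-0.63,0.04],[0.045,0.15,-0.135,0,0,-0.81,0.04],[0.045,0.174,-0.135,0,0,-0.99,0.04],[0.045,0.174,-0.135,0,0,-1.17,0.04]],
])

```text
time_s: 43.85
ee_pos: [0.6397, 0.0344, 0.155]
orientation: [[-0.915, 0.403, 0.003], [0.403, 0.915, -0.001], [-0.003, 0.001, -1.0]]
force: [-0.0, -0.3, -0.8]
opening: 0.0522
```

Run:
```python
from plan import *
st=status.get_state();print(st["opening"],st["force"])
goto((.6387,.0358,.15),172.3)
```

```text
0.05218703466240244 [-0.02137667 -0.27007788 -0.78682204]
shift [0.0015, 0.0008, 0.005] turn [0.0003, 0.0035, -0.2801] | ee [0.6397 0.0344 0.155 ] psi 156.25 t 43.85
```

move_arm([
  [[0.0015,0.0008,0.005,0,0.0035,-0.15,0.04],[0.0015,0.0008,0.005,0,0.0035,-0.28,0.04],[0.0015,0.0008,0.02,0,0.0035,-0.28,0.04],[0.0015,0.0008,0.035,0,0.0035,-0.28,0.04],[0.0015,0.0008,0.035,0,0.0035,-0.28,0.04]],
])

```text
time_s: 44.48
ee_pos: [0.6367, 0.0358, 0.1167]
orientation: [[-0.991, 0.135, -0.006], [0.135, 0.991, 0.001], [0.006, -0.0, -1.0]]
force: [-0.7, 0.5, 0.0]
opening: 0.0523
```

Run:
```python
from plan import *
st=status.get_state();print(st["opening"],st["force"])
goto((.6387,.0358,.077),172.3)
s=snap("scene")
crop(s,205,165,90,90,7,"s30")
```

```text
0.05228133508918082 [-0.66124333  0.46908602  0.03195793]
shift [-0.0022, 0.0002, 0.0396] turn [-0.0002, -0.0057, -0.0011] | ee [0.6367 0.0358 0.1167] psi 172.24 t 44.48
```

View pics/s30.png

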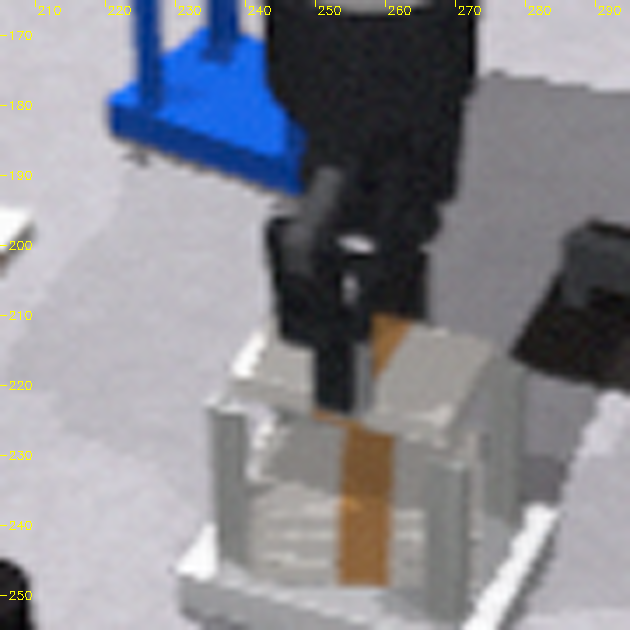

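move_arm([
  [[-0.0015,0,0.01,0,-0.005,0,0.04],[-0.0015,0,0.02,0,-0.005,0,0.04],[-0.0015,0,0.03,0,-0.005,0,0.04],[-0.0015,0,0.036,0,-0.005,0,0.04],[-0.0015,0,0.038,0,-0.005,0,0.04],[-0.0015,0,0.038,0,-0.005,0,0.04]],
])

```text
time_s: 45.28
ee_pos: [0.6389, 0.0356, 0.08]
orientation: [[-0.991, 0.135, 0.001], [0.135, 0.991, -0.0], [-0.001, 0.0, -1.0]]
force: [-0.4, -0.1, -0.3]
opening: 0.0521
```

Run:
```python
from plan import *
st=status.get_state();print(st["opening"],st["force"])
goto((.6387,.0358,.077),172.3)
s=snap("scene")
crop(s,205,165,90,90,7,"s31")
```

```text
0.05206077761872763 [-0.41862307 -0.09299094 -0.33404049]
shift [0.0002, 0.0002, 0.003] turn [0.0, 0.0015, -0.0009] | ee [0.6389 0.0356 0.08  ] psi 172.25 t 45.27
```

View pics/s31.png

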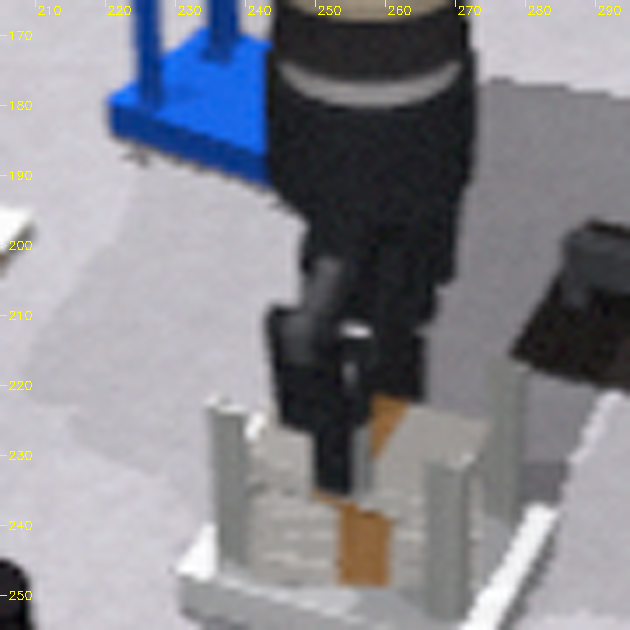

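Spare 1 sits between the posts, about 3 mm above the stack (finger at scene (252,235)). Lowering until contact, then releasing.

move_arm([
  [[0,0,0.002,0,0.0015,0,0.04],[0,0,0.0035,0,0.0015,0,0.04],[0,0,0.0035,0,0.0015,0,0.04]],
])

```text
time_s: 45.7
ee_pos: [0.6394, 0.0355, 0.0771]
orientation: [[-0.991, 0.135, 0.001], [0.135, 0.991, -0.0], [-0.001, 0.0, -1.0]]
force: [0.7, -0.9, -1.0]
opening: 0.0524
```

move_arm([
  [[0,0,0,0,0,0,0.06],[0,0,0,0,0,0,0.075],[0,0,0,0,0,0,0.085],[0,0,0,0,0,0,0.085],[0,0,-0.03,0,0,0,0.085],[0,0,-0.07,0,0,0,0.085],[0.06,0,-0.1,0,0,0,0.085],[0.12,-0.03,-0.1,0,0,0.18,0.085]],
])

```text
time_s: 46.7
ee_pos: [0.5254, 0.0251, 0.1798]
orientation: [[-0.95, 0.313, 0.007], [0.313, 0.95, -0.0], [-0.007, 0.002, -1.0]]
force: [0.4, -0.4, 0.7]
opening: 0.0854
```

Run:
```python
from plan import *
from m import *
s=snap("scene")
crop(s,150,165,150,95,5,"s32")
S=s["img"].astype(int)
OS=(S[:,:,0]-S[:,:,2]>60)
for c,a,m in blobs(OS,180,190,215,213,10): print(c,a,onz(s,c,.012))
goto((.483,-.2085,.1),82.2)
```

```text
[195.81355932 200.45762712] 59 [ 0.4830463  -0.20606387  0.012     ]
shift [-0.0471, -0.2291, 0.0754] turn [-0.0123, -0.0056, 1.3821] | ee [0.5124 0.0238 0.1747] psi 161.39 t 46.75
```

View pics/s32.png

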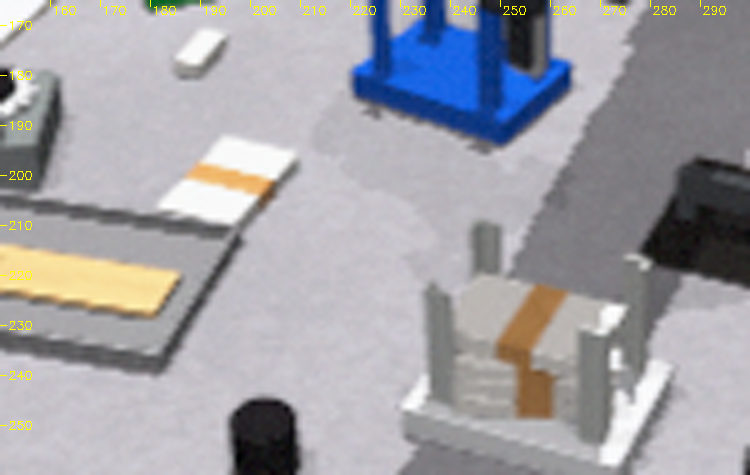

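move_arm([
  [[-0.01,-0.05,0,0,0,0.18,0.085],[-0.02,-0.1,0,0,0,0.36,0.085],[-0.03,-0.15,0,-0.006,0,0.54,0.085],[-0.04,-0.2,0.02,-0.012,-0.005,0.72,0.085],[-0.047,-0.229,0.04,-0.012,-0.005,0.9,0.085],[-0.047,-0.229,0.05,-0.012,-0.005,1.08,0.085],[-0.047,-0.229,0.06,-0.012,-0.005,1.26,0.085],[-0.047,-0.229,0.075,-0.012,-0.005,1.382,0.085]],
])

```text
time_s: 47.75
ee_pos: [0.4833, -0.2088, 0.1004]
orientation: [[0.14, 0.99, 0.0], [0.99, -0.14, -0.0], [-0.0, 0.0, -1.0]]
force: [-1.2, -0.3, -0.2]
opening: 0.0851
```

Run:
```python
from plan import *
goto((.483,-.2085,.0185),82.2)
s=snap("scene")
crop(s,150,140,110,85,7,"s33")
```

```text
shift [0.0003, -0.0004, 0.0819] turn [0.0003, 0.0001, -0.0042] | ee [ 0.4833 -0.2088  0.1004] psi 81.96 t 47.75
```

View pics/s33.png

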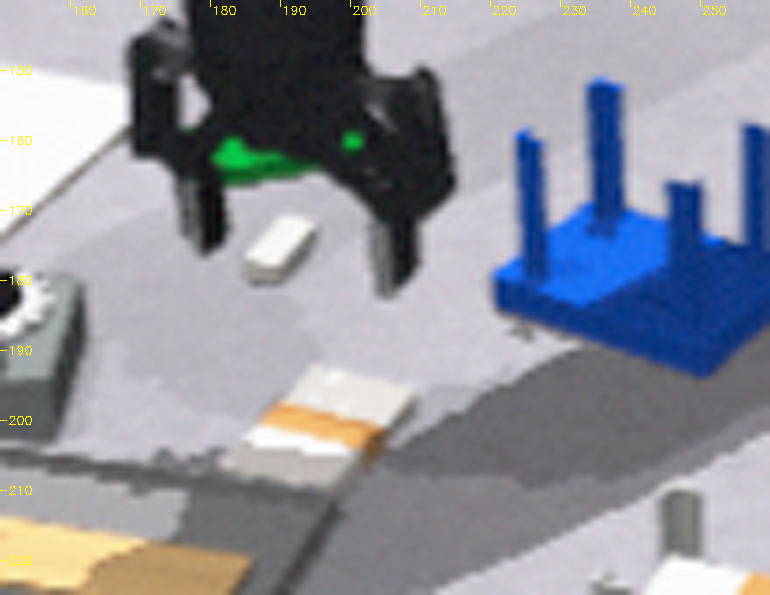

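move_arm([
  [[0,-0.001,0.03,0,0,-0.004,0.085],[0,-0.001,0.06,0,0,-0.004,0.085],[0,-0.001,0.076,0,0,-0.004,0.085],[0,-0.001,0.082,0,0,-0.004,0.085],[0,-0.001,0.082,0,0,-0.004,0.085]],
])

```text
time_s: 48.42
ee_pos: [0.4809, -0.2077, 0.0162]
orientation: [[0.138, 0.99, -0.003], [0.99, -0.138, 0.002], [0.001, -0.003, -1.0]]
force: [-0.1, -1.5, -0.1]
opening: 0.0851
```

Run:
```python
from plan import *
goto((.483,-.2085,.0185),82.2);print(status.get_state()["force"])
s=snap("scene")
crop(s,150,140,110,85,7,"s34")
```

```text
shift [-0.0005, 0.0022, -0.0023] turn [-0.0033, -0.0014, -0.0019] | ee [ 0.4809 -0.2077  0.0162] psi 82.09 t 48.42
[-0.09483553 -1.4561912  -0.05298165]
```

View pics/s34.png

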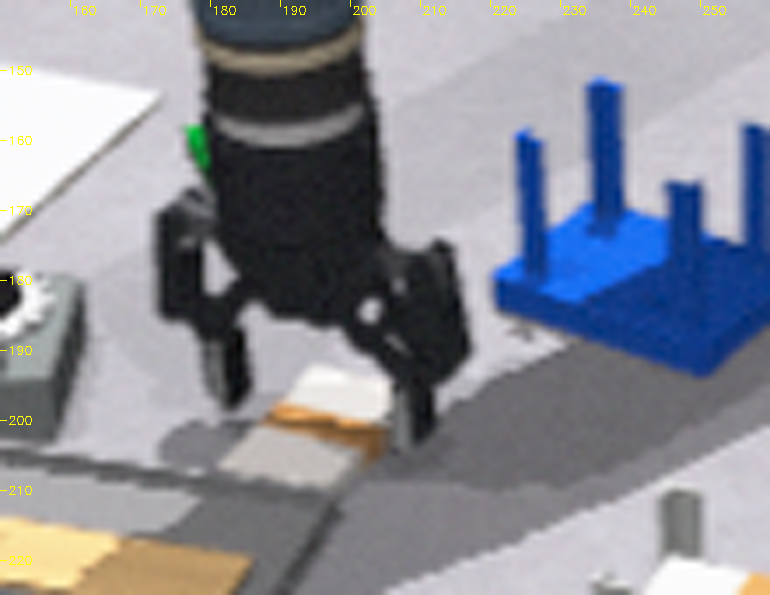

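move_arm([
  [[-0.0005,0.001,-0.0025,-0.003,0,0,0.085],[-0.0005,0.001,-0.0025,-0.003,0,0,0.06],[-0.0005,0.001,-0.0025,-0.003,0,0,0.04],[-0.0005,0.001,-0.0025,-0.003,0,0,0.04],[-0.0005,0.001,-0.0025,-0.003,0,0,0.04],[-0.0005,0.001,-0.0025,-0.003,0,0,0.04]],
], squeeze=40)

```text
time_s: 49.22
ee_pos: [0.4829, -0.2091, 0.0204]
orientation: [[0.138, 0.99, 0.002], [0.99, -0.138, -0.0], [0.0, 0.002, -1.0]]
force: [-0.5, -0.1, 6.1]
opening: 0.0522
```

Run:
```python
from plan import *
st=status.get_state();print(st["opening"],st["force"])
goto((.6387,.035,.165),172.3)
```

```text
0.05224645711850098 [-0.50228909 -0.09326003  6.08948712]
shift [0.2632, 0.121, -0.1443] turn [0.002, 0.0018, -1.5745] | ee [ 0.4829 -0.2091  0.0204] psi 82.09 t 49.23
```

move_arm([
  [[0,0,-0.04,0,0,0,0.04],[0.02,0.0,-0.09,0,0,-0.17,0.04],[0.06,0.02,-0.145,0,0,-0.35,0.04],[0.11,0.04,-0.148,0,0,-0.53,0.04],[0.16,0.07,-0.148,0,0,-0.71,0.04],[0.21,0.1,-0.148,0,0,-0.89,0.04],[0.25,0.115,-0.148,0,0,-1.07,0.04],[0.263,0.121,-0.148,0,0,-1.25,0.04]],
])

```text
time_s: 50.22
ee_pos: [0.6389, 0.0377, 0.167]
orientation: [[-0.901, 0.435, 0.0], [0.435, 0.901, 0.001], [0.0, 0.001, -1.0]]
force: [-0.7, 0.3, -1.2]
opening: 0.0526
```

Run:
```python
from plan import *
st=status.get_state();print(st["opening"],st["force"])
goto((.6387,.035,.125),172.3)
```

```text
0.05263558953649346 [-0.6990679   0.2994496  -1.23618362]
shift [-0.001, -0.0025, 0.042] turn [0.0006, -0.0, -0.3152] | ee [0.6389 0.0377 0.167 ] psi 154.24 t 50.23
```

move_arm([
  [[-0.001,-0.0025,0.01,0,0,-0.16,0.04],[-0.001,-0.0025,0.02,0,0,-0.315,0.04],[-0.001,-0.0025,0.035,0,0,-0.315,0.04],[-0.001,-0.0025,0.042,0,0,-0.315,0.04],[-0.001,-0.0025,0.042,0,0,-0.315,0.04],[-0.001,-0.0025,0.042,0,0,-0.315,0.04]],
])

```text
time_s: 50.98
ee_pos: [0.639, 0.0349, 0.1254]
orientation: [[-0.991, 0.135, 0.001], [0.135, 0.991, 0.001], [-0.001, 0.001, -1.0]]
force: [0.1, -0.5, -0.6]
opening: 0.0526
```

Run:
```python
from plan import *
goto((.6387,.035,.0884),172.3)
s=snap("scene")
crop(s,205,165,90,90,7,"s35")
```

```text
shift [0.0003, -0.0, 0.037] turn [0.0007, 0.0009, -0.0009] | ee [0.639  0.0349 0.1254] psi 172.25 t 50.98
```

View pics/s35.png

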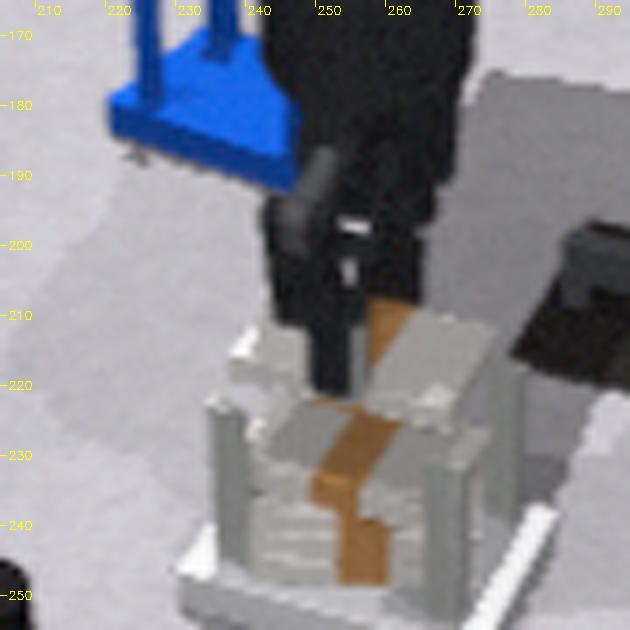

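move_arm([
  [[0,0,0.01,0,0.001,0,0.04],[0,0,0.02,0,0.001,0,0.04],[0,0,0.029,0,0.001,0,0.04],[0,0,0.034,0,0.001,0,0.04],[0,0,0.0365,0,0.001,0,0.04],[0,0,0.0365,0,0.001,0,0.04]],
])

```text
time_s: 51.78
ee_pos: [0.6393, 0.035, 0.0893]
orientation: [[-0.991, 0.135, 0.001], [0.135, 0.991, 0.001], [-0.001, 0.001, -1.0]]
force: [0.3, -0.1, -0.5]
opening: 0.0523
```

Run:
```python
from plan import *
goto((.6387,.035,.0884),172.3);print(status.get_state()["force"])
s=snap("scene")
crop(s,205,165,90,90,7,"s36")
```

```text
shift [0.0006, -0.0001, 0.0009] turn [0.0008, 0.0006, -0.0008] | ee [0.6393 0.035  0.0893] psi 172.25 t 51.77
[ 0.31378235 -0.07243296 -0.48261155]
```

View pics/s36.png

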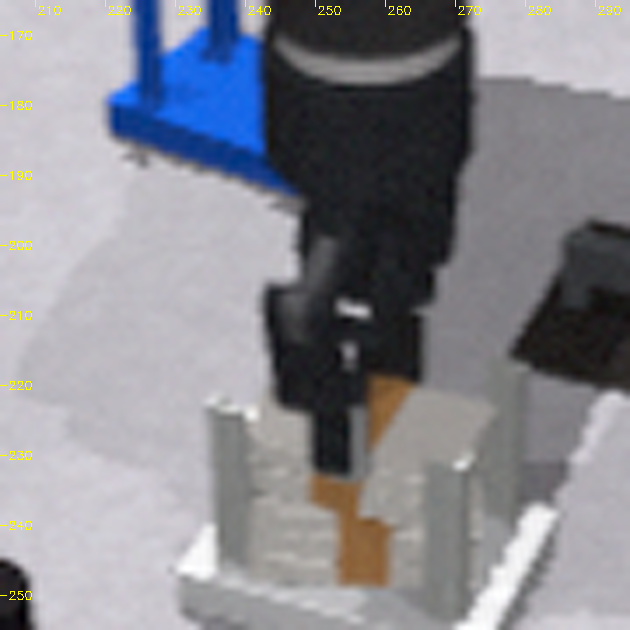

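Spare 2 is just above spare 1 (bands line up at scene (250,235)). Lowering 1 mm, releasing and retreating to the left-rear.

move_arm([
  [[0,0,0.0012,0,0,0,0.04],[0,0,0.0012,0,0,0,0.04],[0,0,0.001,0,0,0,0.06],[0,0,0.001,0,0,0,0.075],[0,0,0.001,0,0,0,0.085],[0,0,0.001,0,0,0,0.085],[0,0,-0.04,0,0,0,0.085],[0,0,-0.09,0,0,0,0.085]],
])

```text
time_s: 52.82
ee_pos: [0.638, 0.0349, 0.1784]
orientation: [[-0.991, 0.135, -0.003], [0.135, 0.991, 0.001], [0.003, 0.0, -1.0]]
force: [0.5, -0.5, 0.4]
opening: 0.0848
```

move_arm([
  [[0.05,0,-0.05,0,0,0,0.085],[0.1,0.0,-0.05,0,0,0,0.085],[0.15,0,-0.05,0,0,0,0.085],[0.2,0,-0.05,0,0,0,0.085],[0.25,0,-0.05,0,0,0,0.085],[0.3,0,-0.05,0,0,0,0.085],[0.3,0,-0.05,0,0,0,0.085],[0.3,0,-0.05,0,0,0,0.085]],
])

```text
time_s: 53.82
ee_pos: [0.3416, 0.0753, 0.2299]
orientation: [[-0.991, 0.135, -0.001], [0.135, 0.991, 0.001], [0.001, 0.001, -1.0]]
force: [-0.7, 0.4, 0.0]
opening: 0.0848
```

Run:
```python
from plan import *
from m import *
print(status.get_state()["ee_pos"],status.get_state()["force"])
s=snap("scene");t=snap("top")
cv2.imwrite("pics/top_end.png",cv2.resize(t["img"][100:270,80:400,::-1],None,fx=2.5,fy=2.5,interpolation=cv2.INTER_CUBIC))
cv2.imwrite("pics/scene_end.png",cv2.resize(s["img"][140:310,90:400,::-1],None,fx=2.5,fy=2.5,interpolation=cv2.INTER_CUBIC))
crop(s,215,190,80,75,8,"s37");crop(t,225,140,40,40,15,"t37")
```

```text
[0.34158569 0.07534191 0.22986355] [-0.68435609  0.37492321  0.0370737 ]
```

View pics/top_end.png

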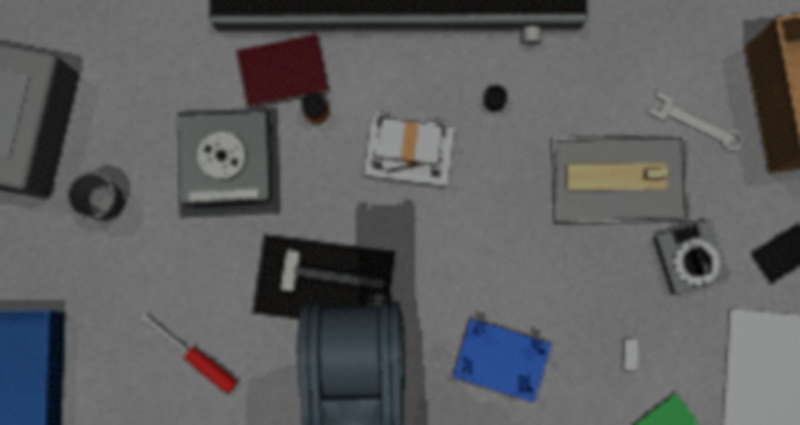

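View pics/scene_end.png

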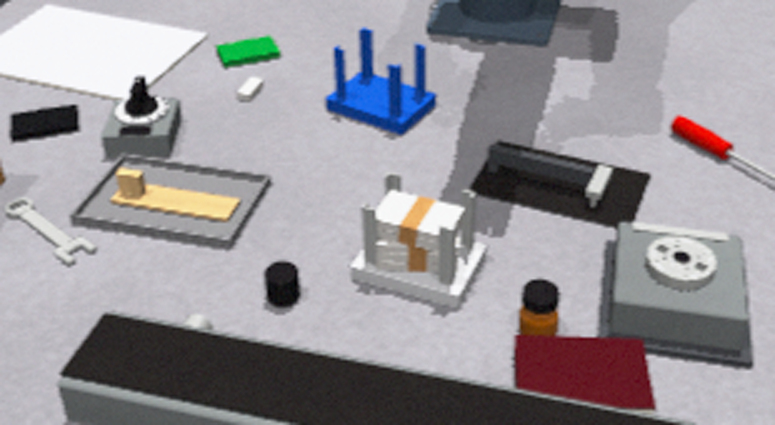

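View pics/s37.png

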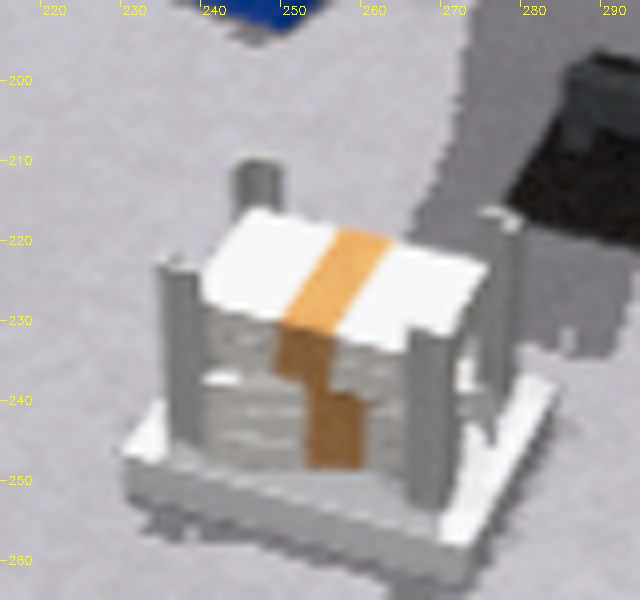

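View pics/t37.png

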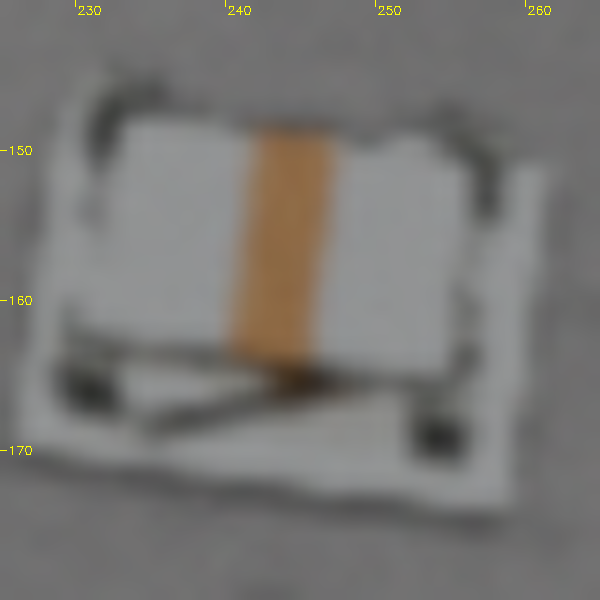

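Run:
```python
from plan import *
from m import *
s=snap("scene");t=snap("top")
yv=np.array([.134,.991]);xv=np.array([.991,-.134]);c=np.array([.6384,.0335])
mag=lambda p:np.round([(p[:2]-c)@xv,(p[:2]-c)@yv],4)
T=t["img"].astype(int);O=(T[:,:,0]-T[:,:,2]>40)
for cc,a,m in blobs(O,232,143,262,172,20): print("top band",cc,a,mag(onz(t,cc,.08)),rect(m))
S=s["img"].astype(int);OS=(S[:,:,0]-S[:,:,2]>60)&(S[:,:,0]>190)
for cc,a,m in blobs(OS,245,215,270,235,10): print("scene top band",cc,a,mag(onz(s,cc,.08)))
# stack +x face: band bottom and band at junction
th=np.radians(13.5);px=np.array([np.cos(th),np.sin(th)])
for (x,y),z in [((336,468),.02),((336,392),.056)]:
    p=onz(s,(215+x/8-.5,190+y/8-.5),z);print("stack centre z",z,mag(p[:2]-.027*px))
# edges of stack seen on face corners: left bottom, right
for x,y,z in [(207,462,.02),(282,325,.08),(333,332,.08),(303,378,.056)]:
    p=onz(s,(215+x/8-.5,190+y/8-.5),z);print(mag(p))
# magazine base corners from scene z=.02
for x,y in [(122,452),(447,545),(555,385)]:
    p=onz(s,(215+x/8-.5,190+y/8-.5),.02);print("base corner",mag(p))
# stack lower edge in top view (t37 15x): line (150,430)->(300,385) at z .056
for x,y in [(150,425),(280,388)]:
    print("stack edge",mag(onz(t,(225+x/15-.5,140+y/15-.5),.056)))
# knob bar dir
crop(t,340,185,40,35,16,"t38");crop(s,115,155,60,50,12,"s38")
```

```text
top band [243.47368421 156.10526316] 76 [ 0.002  -0.0005] ((243.39999389648438, 156.3000030517578), (4.8373541831970215, 15.13223648071289), 7.125016689300537)
scene top band [256.53333333 224.72222222] 90 [0.0029 0.0007]
stack centre z 0.02 [-0.0003 -0.0004]
stack centre z 0.056 [0.0032 0.0012]
[ 0.0382 -0.0318]
[ 0.0304 -0.007 ]
[0.0276 0.0097]
[ 0.0258 -0.0018]
base corner [ 0.0442 -0.0603]
base corner [0.0461 0.0568]
base corner [-0.0432  0.0631]
stack edge [-0.0405  0.0271]
stack edge [-0.0274 -0.0029]
```

View pics/t38.png

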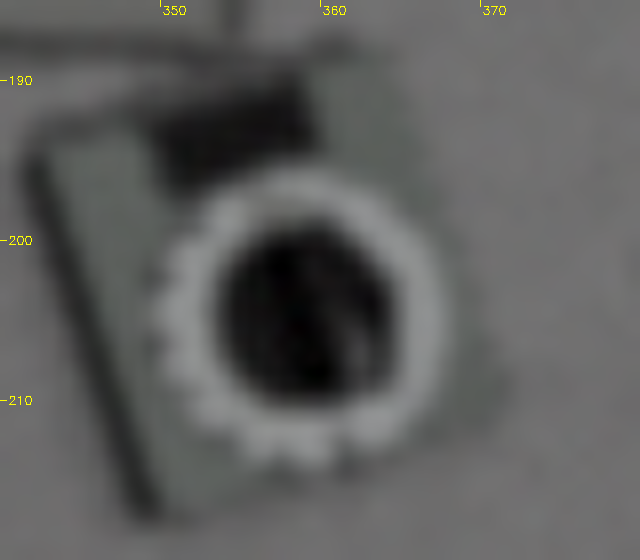

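View pics/s38.png

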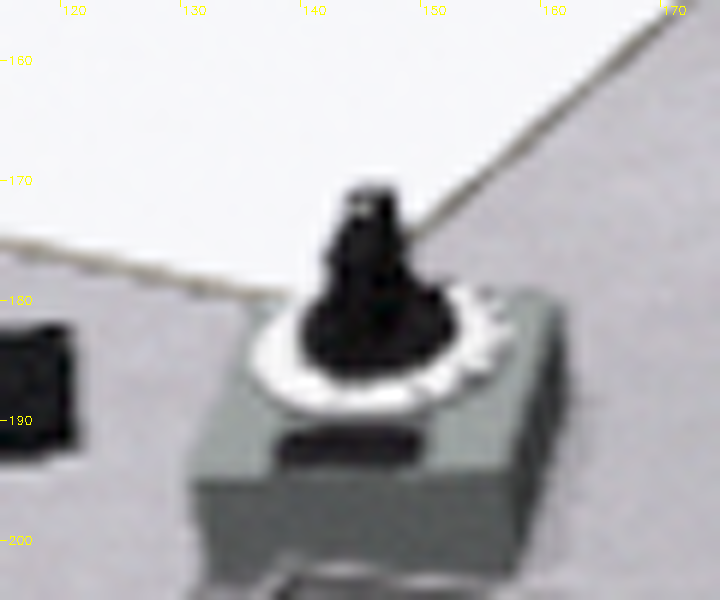

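Run:
```python
from bench import workorder,status
print(status.get_state()["time_s"]);print(workorder.hand_in())
```

```text
54.025
the job is handed in; nothing more can be done
None
```

The job is handed in at 54 s of the 210 s allowed. My last pictures agree with every required end state, though `hand_in` reports no verdict.

- **Lock ring:** Both prongs went into the holes on the second try. I turned the ring clockwise until it hit its stop, at about 2 Nm. Pictures put the turn at about 0.98 rad, so the ring should be home. The spanner is back on its mat, level on its prongs.
- **Slip board:** It is out and lies flat in the grey tray, grip up. Pulling it turned the stack about 21° and shifted it about 12 mm each way. I moved the stack back with the jaws without lifting it. It now measures within about 3 mm of centre but still sits turned, which the rules do not mention.
- **Spare packs:** I found two spares, and both lie flat on the stack. The top one is within about 3 mm of centre in both cameras. I did not see either one get knocked aside.
- **Reset knob:** It is turned anticlockwise to its stop, again at about 2 Nm, and the bar lines up with the box. I read zero from the stop and that alignment, not from the tick.
- **Rest of the scene:** The bystanders and look-alikes appear unmoved, and the arm is clear of everything.

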